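Change over the candle display

TASK

Change over the candle display: pull the stock drawer all the way out to its stop, stand every filled candle from it upright on the narrow raised ledge, wholly on the plank, along its middle and not touching one another, and stand the empty candle glasses from the counter upright in the drawer. Then push the drawer fully shut with the empties inside. Do not tip a filled candle over, and leave everything else, including the spray bottle on the ledge, where it is.

Things in the scene. Friction and masses are not known exactly. Their poses are not given: they have to be found in the camera images.
- drawer (a joint): the drawer of the low stock cabinet: how far it is pulled out, in m; 0 = fully shut, front flush, 0.165 = at its stop. It slides level along cabinet_front's -x axis (towards the robot), resists with about 2 N and light damping and stays where it is left. It may start up to 12 mm ajar.
- cabinet_front (a point): fixed point: bottom middle of the stock cabinet's front, on the counter; x points from there back through the cabinet (away from the robot), y along its width. Pale wood with one white drawer front: 340 mm wide, 240 mm deep (from this point back), 118 mm high, closed all round but for that front. Its face is at x = 0 when the drawer is shut.
- drawer_handle (a point): middle of the drawer's brass bar handle: round, 10 mm thick, 110 mm long, level along cabinet_front's y axis, 85 mm above the counter, its axis 45 mm in front of the drawer's front face; free above and between bar and front, so it can be pinched from above. Moves with the drawer; axes as cabinet_front's.
- drawer_floor (a point): point on the drawer's inner floor, mid-width, right behind the front panel, 16 mm above the counter; moves with the drawer; x runs back into the drawer, y across. Inside: x 0 to 199, y -145 to 145 mm; walls 40 mm high, front panel 99 mm high and 15 mm thick. At the stop x 0 to 165 mm is clear of the cabinet. Filled candles start in one row across, centres 60 to 92 mm in x, about 95 mm apart.
- ledge: the narrow display ledge, fixed: a pale wooden plank 360 mm long (its y axis) and 70 mm deep (its x axis) on two low feet, its flat top 60 mm above the counter; origin on the counter below its centre.
- ledge_top (a point): centre of the ledge's top surface, 60 mm above the counter; y along its length (plank ends at -180 and +180 mm), x across it (edges at -35 and +35 mm).
- spray: bystander on the ledge: an amber room-spray bottle with a brass cap, 40 mm in diameter, 92 mm high; origin at the centre of its foot. It keeps its place on the ledge.
- candle0: a filled candle: straight round glass filled with cream wax, 56 mm in diameter, 80 mm high (a thin wick rises 5 mm more), 180 to 290 g; origin at the centre of its foot, z up its axis. If present, it starts inside the shut drawer, upright. Grip it across its diameter. Absent in some runs (None).
- candle1: a filled candle: straight round glass filled with cream wax, 56 mm in diameter, 80 mm high (a thin wick rises 5 mm more), 180 to 290 g; origin at the centre of its foot, z up its axis. If present, it starts inside the shut drawer, upright. Grip it across its diameter. Absent in some runs (None).
- candle2: a filled candle: straight round glass filled with cream wax, 56 mm in diameter, 80 mm high (a thin wick rises 5 mm more), 180 to 290 g; origin at the centre of its foot, z up its axis. If present, it starts inside the shut drawer, upright. Grip it across its diameter. Absent in some runs (None).
- empty0: an empty (burnt-down) candle glass: straight round clear glass, 56 mm in diameter, 52 mm high, wall 3 mm, open at the top with a thin rest of wax at the bottom, 120 g; origin at the centre of its foot, z up its axis. If present, it starts standing on the counter. Grip it across its outside diameter. Absent in some runs (None).
- empty1: an empty (burnt-down) candle glass: straight round clear glass, 56 mm in diameter, 52 mm high, wall 3 mm, open at the top with a thin rest of wax at the bottom, 120 g; origin at the centre of its foot, z up its axis. If present, it starts standing on the counter. Grip it across its outside diameter. Absent in some runs (None).
- empty2: an empty (burnt-down) candle glass: straight round clear glass, 56 mm in diameter, 52 mm high, wall 3 mm, open at the top with a thin rest of wax at the bottom, 120 g; origin at the centre of its foot, z up its axis. If present, it starts standing on the counter. Grip it across its outside diameter. Absent in some runs (None).
- tin: bystander: black tin, 60 x 90 x 115 mm high, standing on the counter to the left; origin at the centre of its underside
- giftbox: bystander: brown gift box, 110 x 110 x 75 mm high; origin at the centre of its underside
- sign: bystander: clear sign holder, 110 mm wide, 154 mm high, on a 50 mm deep wooden foot; origin at the centre of its underside
- vase: bystander: white round vase, 90 mm at its widest, 140 mm high; origin at the centre of its foot
- matchbox: bystander: flat cardboard box of matches, 60 x 110 x 20 mm, near the robot; origin at the centre of its underside
- snuffer: bystander: brass candle snuffer with a dark wooden grip lying on the counter near the robot, 180 mm long along its x axis, 24 mm thick; origin at the middle of its length
Things that resemble listed ones, but are neither listed nor needed, are in the scene too. What is shaped like the empty2 but orange is not meant.

How it is judged:
By the outcome, as a careful person would: the job done as asked, in the order asked, and still so for the second after the job is handed in, with the robot touching nothing.
Of candle0, candle1, candle2, empty0, empty1, empty2 only 4 to 6 are there at a start; the rules pass over those that are not, and their reading is None.
At some moment in a run one of empty0, empty1, empty2 may be knocked a few centimetres aside while the robot is not near it.
It also fails if it takes over 210 s, if anything falls off the work surface, if the arm or the gripper's body presses on something with over 40 N, if the wrist force passes 120 N, or if a joint passes its speed limit or range.

ROBOT

A 6-joint arm with a two-finger parallel gripper is mounted at the origin on the work surface. World frame = base frame: x ahead of the robot, y to its left, z up, the work surface at z = 0. Lengths are in m, angles in rad, forces in N, time in s.
With the tool pointing down it reaches from about 0.35 to 0.85 m from the base axis. Payload 8.1 kg.
Tool frame: the origin (TCP) lies at the very end of the fingers, on their centre line; the grasp point (between the pads) lies 19 mm behind it; z points along the fingers, y is the direction in which the jaws open and shut (so a half turn about z gives the same grasp; the last joint's range is limited). The gripper opens to 93 mm and grips with 3 to 60 N. Pads are 15 mm wide; open, the fingers measure 128 mm over their backs; the gripper's body (75 mm by 188 mm) begins 65 mm behind the grasp point.
Start: joints at [-1.287, 0.13, 1.488, -0, 1.523, -0.085], TCP at [0.216, -0.56, 0.219] pointing down, gripper open.
Joint ranges: [-2.96, 2.96], [-0.89, 2.26], [0.02, 2.5], [-1.34, 4.48], [0, 2.73], [-2.66, 2.66]. Speed limits (rad/s): [2.39, 2.39, 2.79, 3.14, 3.14, 3.14].

INTERFACE

Orientations are given as a rotation vector (axis times angle).
In Python, from plant import robot gives the robot as it stands.
- The arm moves only by the tool jog_arm, never from a script. Its argument "commands" is a list of rows, each a list of 3 entries, a list of its own where there are three numbers: the shift along the world's x, y, z scaled (see below), then the turn, a rotation vector about the world's x, y, z scaled (see below), then the closure, from -1 (fully open) to 1 (shut), so that 0 is half open. In form: [[[tx, ty, tz], [ax, ay, az], hand], ...]. A call has 1 to 10 rows; each row is the pose to reach, as a shift and turn from the pose measured when the call began, turning the shorter way round; what a row does not reach only later rows make up. The controller multiplies each number of a shift by 0.6 m and each number of a turn by 2 pi rad. A row lasts 1/8 s, in which the tool goes at most 62.5 mm and 10.7 degrees, less where a joint would pass 70% of its speed; a pose out of reach is approached as far as the arm can. A call with a number of a shift or a turn outside -1 to 1 is refused whole. A call with a gripper value outside its range is refused whole. The fingers move at their own pace and stop on an object; "newtons" is the grip in N (left out, the last holds). Time passes only in rows, so rows that repeat a pose let the fingers close. It gives the time, the measured TCP pose, the force and the opening at its end, in the units of the state.
- robot.read_state(): the state, without advancing time (a new reading comes with each control period).
- robot.read_camera(name): name is "scene" or "top" or "wrist"; returns a dict with "pixels" (420x560x3 uint8, red, green, blue), "fovy" (degrees; the focal length in pixels is half the picture's height over the tangent of half this angle, whatever the lens; pixels are square), "cx", "cy" (the principal point, pixels), "rvec" (rotation vector, rad) and "tvec" (3), from world to camera coordinates, as OpenCV has them; the wrist camera has in their place "tool_from_camera" (4x4, takes a point from camera to tool coordinates, whose origin is the TCP and whose axes are the flange's). Camera axes: x right, y down, z forward; pixel columns grow to the right and rows downward; lengths in m; the calibration is good to about 2 mm. A picture is of the moment at which its call begins: read the wrist's pose just before it. There is no depth.
- robot.close_job(): hands the job in, once; it reports no verdict.
Trained networks look in the newest picture that a camera, given by its name, has taken for a name from the list of things; names that differ only in an ending like _2 or _b are one class to them, and where a whole thing is asked for, a point or a joint stands for the part that bears it (a point fixed in the world has none). Each returns a list of dicts, best first, with "p" (0 to 1); they miss things now and then, are a little off and sometimes report something else, mostly with a low value. They report only what shows in the picture. A call takes as long as a camera call. They do not tell look-alikes from the thing itself.
- robot.trace(camera, name): "pixels" (420x560 bool, what is visible of it) and "uv" ([column, row] in pixels, amid what is visible of it).
The state is a dict: "t": time; "q": joint angles; "dq": joint speeds; "joint_torque": joint torques, N m; "tool_pos": TCP position; "orientation": TCP orientation; "force": force on the tool from outside, world axes, zero at the start; "wrist_torque": the same for the moment, N m; "opening": finger opening in m.
Only numpy, scipy, OpenCV 4.12 (cv2) and the standard library are available. Lean on these libraries where they do the work, as an engineer would, in place of code of your own. Each camera call takes 0.05 s, during which the arm holds its last target.

## Working session

There is one attempt and no reset: what is moved stays moved. The work goes in short steps, Python scripts to look and compute and a tool call to move; the robot and the scene stay as the last step left them, time stands still between calls to the robot, and variables do not carry over. Pictures are saved under pics/ and viewed, and the job is handed in when it is done.

Besides the shell and the picture viewer there is one more tool, called after ">>>" as name([rows], argument=value, ...), one row to a line, values as JSON. jog_arm: Moves the arm, as the interface text tells. Shifts and turns lie within -1 to 1; 1 stands for 0.6 m of shift or 2 pi rad of turn. Its arguments: {"type":"object","properties":{"commands":{"type":"array"},"newtons":{"type":"number"}},"required":["commands"]}

```bash
ls; mkdir -p pics; python3 - <<'E'
from plant import robot
import cv2, numpy as np
print(robot.read_state())
for n in ["scene","top","wrist"]:
    c=robot.read_camera(n)
    cv2.imwrite(f"pics/a_{n}.png",c["pixels"][:,:,::-1])
    print(n,{k:v for k,v in c.items() if k!="pixels"})
E
```

```text
pics
{'t': 0.0, 'q': array([-1.28741170e+00,  1.31169594e-01,  1.48927490e+00, -1.97593108e-05,
        1.52300783e+00, -8.54354409e-02]), 'dq': array([ 2.34704976e-04,  2.42737711e-05,  5.68394046e-04,  9.82894354e-04,
       -1.22832393e-03, -5.39515825e-04]), 'joint_torque': array([-3.27478392e-04, -5.59833348e+01, -4.91770720e+01,  7.66608864e-02,
        3.54660605e-02, -1.39716312e-04]), 'tool_pos': array([ 0.21614174, -0.5591003 ,  0.21758483]), 'orientation': array([-3.08650813e+00, -5.75725682e-01,  3.19310407e-04]), 'force': array([0.48560762, 0.47369141, 0.11327613]), 'wrist_torque': array([0.01196711, 0.00533699, 0.01473029]), 'opening': 0.09297264628353172}
scene {'fovy': 53.01698267305422, 'cx': 276.6958870380895, 'cy': 208.95442768102777, 'rvec': array([ 2.47217084,  0.8982781 , -0.24759385]), 'tvec': array([-0.44885933, -0.20171856,  1.314736  ])}
top {'fovy': 57.69060220267702, 'cx': 279.3447790623907, 'cy': 206.78990593579093, 'rvec': array([ 2.15102883, -2.20085484,  0.10386358]), 'tvec': array([0.0689183 , 0.51263889, 1.15014812])}
wrist {'fovy': 71.95037554054164, 'cx': 283.03702896464193, 'cy': 210.13612999790988, 'tool_from_camera': array([[-2.65613785e-05, -9.58837357e-01, -2.83955845e-01,
         7.93576963e-02],
       [ 9.99999999e-01, -1.61970217e-05, -3.88478323e-05,
         7.64403962e-04],
       [ 3.26495139e-05, -2.83955845e-01,  9.58837357e-01,
        -1.67580041e-01],
       [ 0.00000000e+00,  0.00000000e+00,  0.00000000e+00,
         1.00000000e+00]])}
```

View pics/a_scene.png

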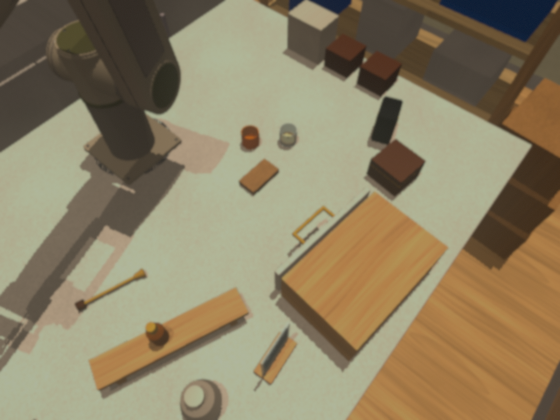

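View pics/a_top.png

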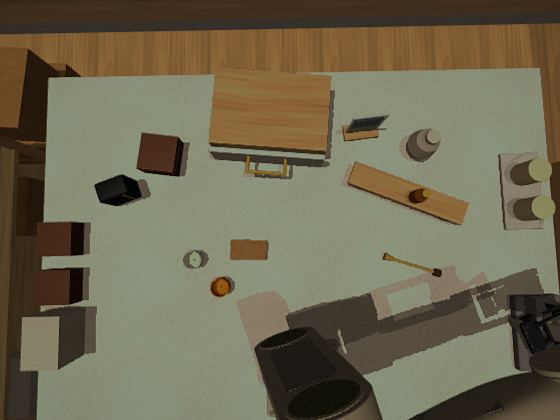

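View pics/a_wrist.png

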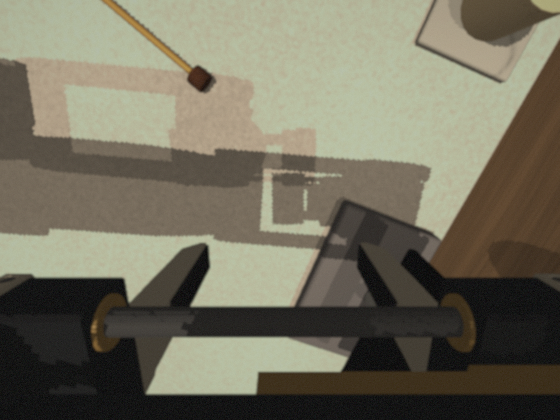

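```bash
cat > h.py <<'E'
from plant import robot
import cv2, numpy as np
from scipy.spatial.transform import Rotation as R
def cam(n,save=None):
    st=robot.read_state()
    c=robot.read_camera(n)
    f=210/np.tan(np.radians(c["fovy"])/2)
    if n=="wrist":
        T=np.eye(4);T[:3,:3]=R.from_rotvec(st["orientation"]).as_matrix();T[:3,3]=st["tool_pos"]
        W=T@c["tool_from_camera"]
    else:
        M=np.eye(4);M[:3,:3]=R.from_rotvec(c["rvec"]).as_matrix();M[:3,3]=c["tvec"];W=np.linalg.inv(M)
    d=dict(img=c["pixels"],f=f,cx=c["cx"],cy=c["cy"],W=W)
    if save: cv2.imwrite(f"pics/{save}.png",c["pixels"][:,:,::-1])
    return d
def w(d,uv,z):
    uv=np.atleast_2d(np.asarray(uv,float))
    r=np.c_[(uv[:,0]-d["cx"])/d["f"],(uv[:,1]-d["cy"])/d["f"],np.ones(len(uv))]@d["W"][:3,:3].T
    o=d["W"][:3,3]
    return o+r*((z-o[2])/r[:,2])[:,None]
def p(d,X):
    X=np.atleast_2d(np.asarray(X,float))
    c=(X-d["W"][:3,3])@d["W"][:3,:3]
    return np.c_[d["cx"]+d["f"]*c[:,0]/c[:,2],d["cy"]+d["f"]*c[:,1]/c[:,2]]
def rect(mask):
    return cv2.minAreaRect(np.argwhere(mask)[:,::-1].astype(np.float32))
E
python3 - <<'E'
from h import *
np.set_printoptions(precision=4,suppress=True)
for n in ["top","scene"]:
    d=cam(n); print(n,"campos",d["W"][:3,3])
    for nm in ["ledge","drawer_handle","drawer","cabinet_front","spray","empty0","candle0","tin","giftbox","sign","vase","matchbox","snuffer"]:
        for t in robot.trace(n,nm):
            m=t["pixels"]; ys,xs=np.nonzero(m)
            print(nm,round(t["p"],2),np.round(t["uv"]),m.sum(),(xs.min(),xs.max(),ys.min(),ys.max()),w(d,t["uv"],0)[0])
d=cam("top")
im=d["img"][:,:,::-1]
a=cv2.resize(im[230:310,160:280],None,fx=5,fy=5,interpolation=cv2.INTER_CUBIC)
cv2.imwrite("pics/c1.png",a)
a=cv2.resize(im[60:240,200:480],None,fx=2.8,fy=2.8,interpolation=cv2.INTER_CUBIC)
cv2.imwrite("pics/c2.png",a)
E
```

```text
top campos [0.4065 0.0626 1.1921]
ledge 0.71 [403. 193.] 2649 (np.int64(348), np.int64(468), np.int64(162), np.int64(224)) [ 0.5523 -0.3341  0.    ]
ledge 0.43 [157. 155.] 1784 (np.int64(136), np.int64(183), np.int64(132), np.int64(176)) [0.691  0.4428 0.    ]
drawer_handle 0.85 [270. 156.] 1824 (np.int64(209), np.int64(324), np.int64(144), np.int64(175)) [0.6806 0.0833 0.    ]
drawer_handle 0.21 [194. 259.] 325 (np.int64(182), np.int64(203), np.int64(250), np.int64(268)) [0.3607 0.3249 0.    ]
drawer_handle 0.18 [404. 194.] 2768 (np.int64(348), np.int64(468), np.int64(162), np.int64(224)) [ 0.5462 -0.3376  0.    ]
drawer 0.9 [267. 155.] 1873 (np.int64(209), np.int64(324), np.int64(144), np.int64(174)) [0.6815 0.0931 0.    ]
cabinet_front 0.89 [267. 122.] 10691 (np.int64(209), np.int64(330), np.int64(67), np.int64(174)) [0.79   0.0907 0.    ]
spray 0.57 [410. 265.] 240 (np.int64(383), np.int64(441), np.int64(253), np.int64(276)) [ 0.3271 -0.3452  0.    ]
spray 0.47 [416. 196.] 271 (np.int64(407), np.int64(428), np.int64(187), np.int64(203)) [ 0.5406 -0.3749  0.    ]
empty0 0.89 [194.
[... 2513 characters left out ...]
 0.1633 0.    ]
sign 0.73 [277. 360.] 1145 (np.int64(254), np.int64(296), np.int64(322), np.int64(383)) [ 0.7592 -0.2056  0.    ]
vase 0.61 [199. 403.] 1438 (np.int64(180), np.int64(221), np.int64(379), np.int64(419)) [ 0.684  -0.3877  0.    ]
vase 0.46 [166. 340.] 4885 (np.int64(89), np.int64(247), np.int64(288), np.int64(389)) [ 0.5257 -0.3424  0.    ]
matchbox 0.76 [257. 176.] 800 (np.int64(239), np.int64(278), np.int64(159), np.int64(193)) [0.3755 0.1581 0.    ]
matchbox 0.19 [276. 359.] 1147 (np.int64(254), np.int64(296), np.int64(322), np.int64(383)) [ 0.7549 -0.2056  0.    ]
snuffer 0.39 [383. 121.] 889 (np.int64(372), np.int64(400), np.int64(96), np.int64(143)) [0.5454 0.5814 0.    ]
```

```bash
ls -la pics
```

```text
total 1516
drwxr-xr-x 2 agent agent   4096 Dec  7 16:21 .
drwxr-xr-x 3 agent agent   4096 Dec  7 16:21 ..
-rw-r--r-- 1 agent agent 269495 Dec  7 16:20 a_scene.png
-rw-r--r-- 1 agent agent 351278 Dec  7 16:20 a_top.png
-rw-r--r-- 1 agent agent 342910 Dec  7 16:20 a_wrist.png
-rw-r--r-- 1 agent agent 193988 Dec  7 16:21 c1.png
-rw-r--r-- 1 agent agent 380203 Dec  7 16:21 c2.png
```

View pics/c1.png

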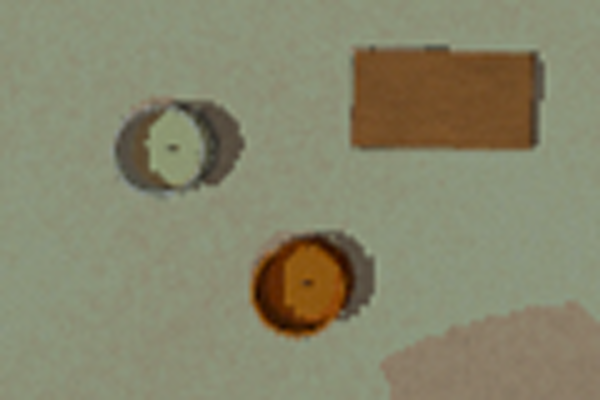

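View pics/c2.png

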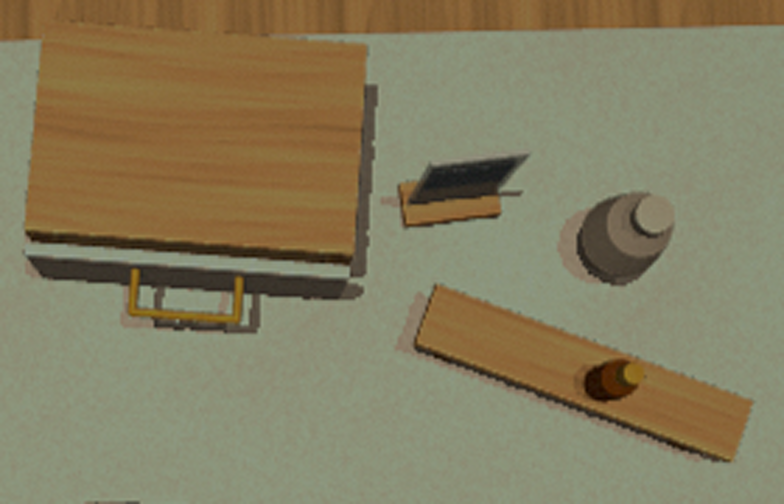

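```bash
python3 - <<'E'
from h import *
d=cam("top");e=cam("scene")
def crop(d,x0,x1,y0,y1,s,n):
    cv2.imwrite(f"pics/{n}.png",cv2.resize(d["img"][y0:y1,x0:x1,::-1],None,fx=s,fy=s,interpolation=cv2.INTER_CUBIC))
crop(d,340,480,155,230,5.6,"d1")
crop(d,203,338,60,185,5,"d2")
crop(e,80,255,280,395,4.5,"d3")
crop(e,265,455,180,365,3.2,"d4")
E
```

```text
(no output)
```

View pics/d1.png

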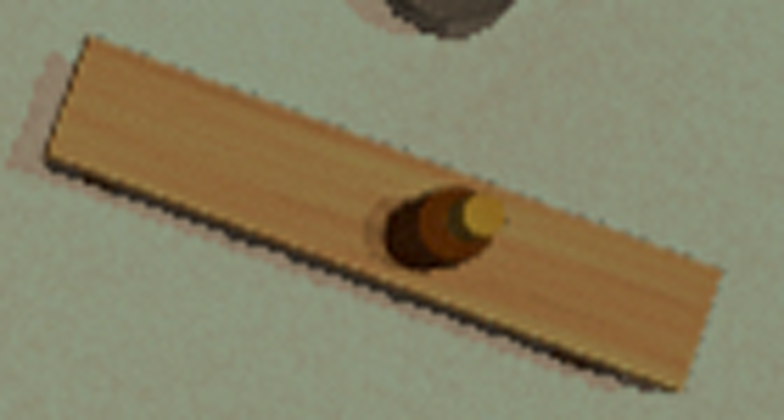

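View pics/d2.png

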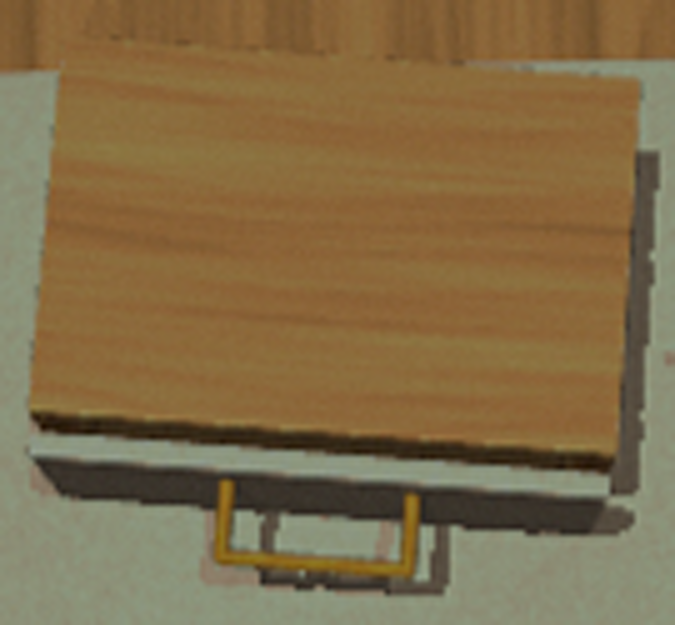

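View pics/d3.png

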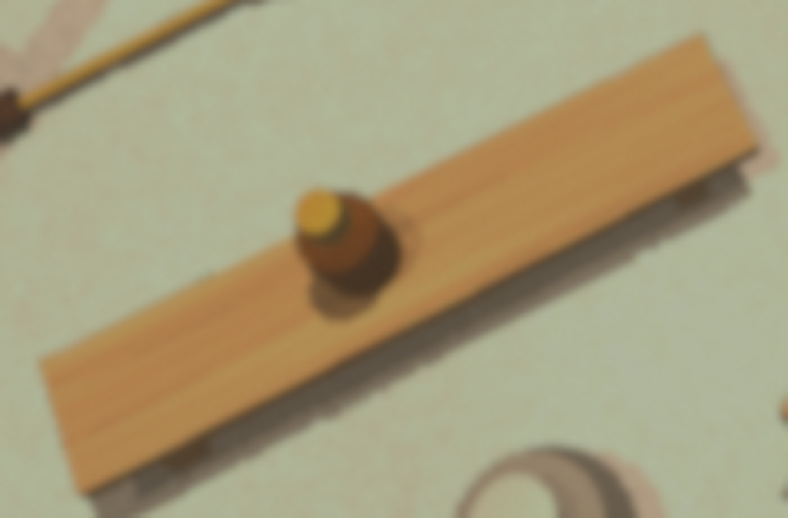

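View pics/d4.png

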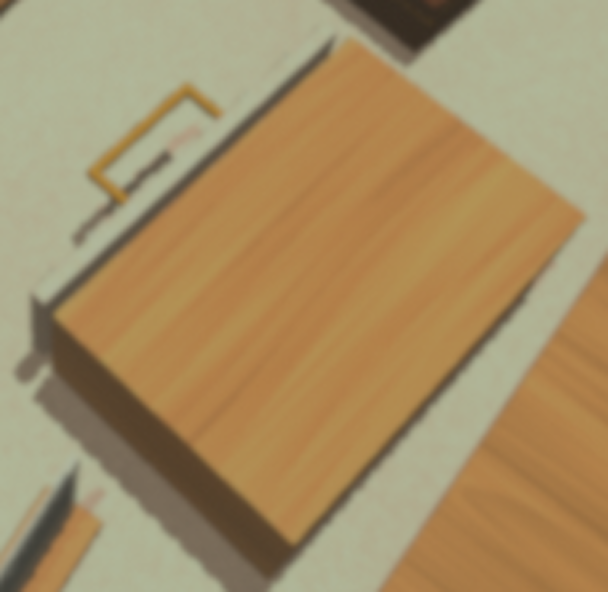

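```bash
python3 - <<'E'
from h import *
np.set_printoptions(precision=4,suppress=True)
d=cam("top");e=cam("scene")
A=lambda a,s,o:np.array(a,float)/s+np.array(o)-0.5+0.5/s
L1=w(d,A([(90,37),(47,158),(683,390),(722,270)],5.6,(340,155)),.06)
L2=w(e,A([(703,35),(758,150),(82,492),(40,360)],4.5,(80,280)),.06)
C1=w(d,A([(60,45),(640,80),(612,458),(30,410)],5,(203,60)),.118)
C2=w(e,A([(352,38),(585,215),(293,546),(52,315)],3.2,(265,180)),.118)
H1=w(d,A([(220,556),(413,568)],5,(203,60)),.085); H2=w(e,A([(188,90),(95,173)],3.2,(265,180)),.085)
S1=w(d,A([(484,215)],5.6,(340,155)),.152);S2=w(e,A([(320,212)],4.5,(80,280)),.152)
for X in (L1,L2,C1,C2,H1,H2,S1,S2): print(X[:,:2].tolist() if 0 else X[:,:2], X[:,:2].mean(0))
for X in (L1,):
    print(np.linalg.norm(np.diff(X,axis=0),axis=1))
for X in (L2,C1,C2,H1,H2): print(np.linalg.norm(np.diff(X,axis=0),axis=1))
E
```

```text
[[ 0.6436 -0.176 ]
 [ 0.5783 -0.1502]
 [ 0.4463 -0.483 ]
 [ 0.5098 -0.5082]] [ 0.5445 -0.3294]
[[ 0.583  -0.1498]
 [ 0.6472 -0.1773]
 [ 0.5112 -0.5057]
 [ 0.4469 -0.4812]] [ 0.5471 -0.3285]
[[ 0.9156  0.2376]
 [ 0.8869 -0.101 ]
 [ 0.6625 -0.077 ]
 [ 0.6981  0.2565]] [0.7908 0.079 ]
[[ 0.6996  0.2569]
 [ 0.9193  0.236 ]
 [ 0.8885 -0.1015]
 [ 0.6651 -0.0795]] [0.7931 0.078 ]
[[0.6169 0.1513]
 [0.6072 0.038 ]] [0.612  0.0946]
[[0.6182 0.1509]
 [0.6076 0.0431]] [0.6129 0.097 ]
[[ 0.5312 -0.3466]] [ 0.5312 -0.3466]
[[ 0.5343 -0.3457]] [ 0.5343 -0.3457]
[0.0702 0.358  0.0683]
[0.0699 0.3554 0.0688]
[0.3399 0.2257 0.3354]
[0.2207 0.3389 0.2244]
[0.1137]
[0.1083]
```

The top picture shows the cabinet at (270,115), its handle bar at (266,172), and the ledge running from (352,168) to (466,217) with the spray at (420,196).

Could be taken for an empty:
- Clear glass at (195,260).
- Orange glass at (221,287), the look-alike that is not meant.

Could be taken for a candle:
- Two pillar candles on the tray at (530,170) and (532,208), which are not listed. The filled candles are still in the drawer.

The crop confirms that the clear glass is the empty. First I'll move above the handle.

>>> jog_arm([
  [[0.1, 0.15, 0.1], [0, 0, 0.03], 0.14],
  [[0.333, 0.55, 0.133], [0, 0, 0.176], 0.14],
  [[0.333, 0.55, 0.133], [0, 0, 0.176], 0.14],
  [[0.333, 0.55, 0.133], [0, 0, 0.176], 0.14],
  [[0.333, 0.55, 0.133], [0, 0, 0.176], 0.14],
  [[0.333, 0.55, 0.133], [0, 0, 0.176], 0.14],
  [[0.333, 0.55, 0.133], [0, 0, 0.176], 0.14],
  [[0.333, 0.55, 0.133], [0, 0, 0.176], 0.14],
  [[0.333, 0.55, 0.133], [0, 0, 0.176], 0.14],
  [[0.333, 0.55, 0.133], [0, 0, 0.176], 0.14],
], newtons=30)

```text
t: 3.05
tool_pos: [0.4155, -0.2306, 0.2981]
orientation: [-2.327, -2.11, 0.001]
force: [0.4, -0.5, -0.1]
opening: 0.0395
```

>>> jog_arm([
  [[0.328, 0.543, -0.13], [0, 0, 0], 0.14],
  [[0.328, 0.543, -0.13], [0, 0, 0], 0.14],
  [[0.328, 0.543, -0.13], [0, 0, 0], 0.14],
  [[0.328, 0.543, -0.13], [0, 0, 0], 0.14],
  [[0.328, 0.543, -0.13], [0, 0, 0], 0.14],
  [[0.328, 0.543, -0.13], [0, 0, 0], 0.14],
  [[0.328, 0.543, -0.13], [0, 0, 0], 0.14],
  [[0.328, 0.543, -0.13], [0, 0, 0], 0.14],
  [[0.328, 0.543, -0.13], [0, 0, 0], 0.14],
])

```text
t: 4.18
tool_pos: [0.6123, 0.0933, 0.2207]
orientation: [2.329, 2.108, -0.0]
force: [0.3, -0.2, -1.0]
opening: 0.0398
```

```bash
python3 - <<'E'
from h import *
st=robot.read_state();print(st["tool_pos"],st["orientation"])
for n in ("wrist","top","scene"):
    d=cam(n,"e_"+n)
    if n=="wrist":
        for h in ([.6125,.0955,.085],[.6172,.1510,.085],[.607,.0405,.085]): print(p(d,h))
E
```

```text
[0.61226528 0.09334619 0.22070603] [ 2.32924745e+00  2.10774142e+00 -4.41564253e-04]
[[282.56407833 198.17780928]]
[[281.70743119 145.46807762]]
[[282.59260302 245.46212652]]
```

View pics/e_wrist.png

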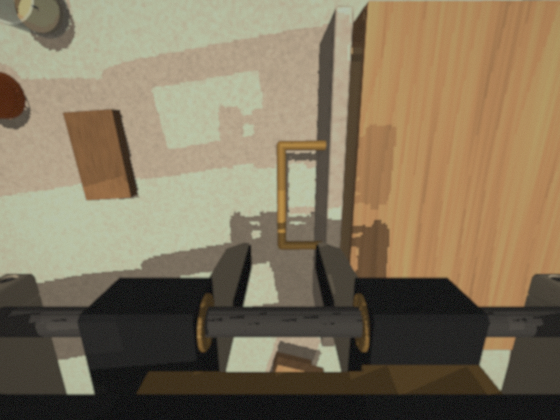

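View pics/e_top.png

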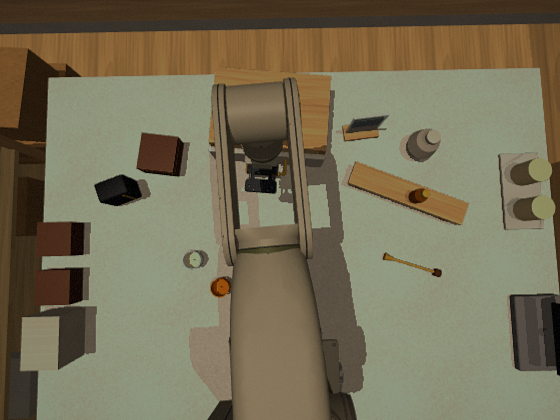

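View pics/e_scene.png

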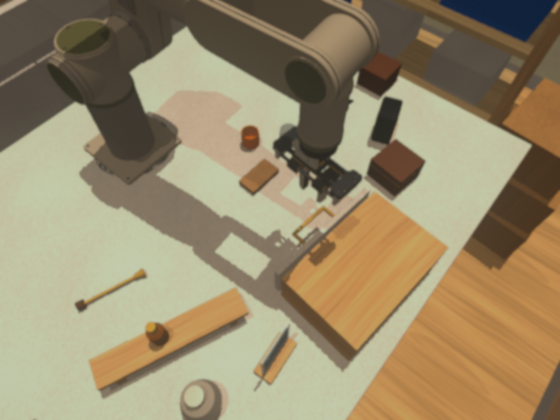

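The wrist view shows the bar from (281,147) to (283,244), which agrees with the predicted positions. Next I'll descend and pinch it.

>>> jog_arm([
  [[0, 0.003, -0.1], [0, 0, 0], 0.14],
  [[0, 0.003, -0.18], [0, 0, 0], 0.14],
  [[0, 0.003, -0.22], [0, 0, 0], 0.14],
  [[0, 0.003, -0.255], [0, 0, 0], 0.14],
  [[0, 0.003, -0.255], [0, 0, 0], 0.14],
  [[0, 0.003, -0.255], [0, 0, 0], 1],
  [[0, 0.003, -0.255], [0, 0, 0], 1],
  [[0, 0.003, -0.255], [0, 0, 0], 1],
  [[0, 0.003, -0.255], [0, 0, 0], 1],
  [[0, 0.003, -0.255], [0, 0, 0], 1],
], newtons=40)

```text
t: 5.58
tool_pos: [0.6127, 0.0956, 0.0688]
orientation: [2.329, 2.107, 0.002]
force: [-2.3, 0.3, 5.9]
opening: 0.009
```

>>> jog_arm([
  [[-0.025, 0.0024, 0], [0, 0, 0], 1],
  [[-0.05, 0.0048, 0], [0, 0, 0], 1],
  [[-0.08, 0.0077, 0], [0, 0, 0], 1],
  [[-0.11, 0.0106, 0], [0, 0, 0], 1],
  [[-0.14, 0.0135, 0], [0, 0, 0], 1],
  [[-0.17, 0.0163, 0], [0, 0, 0], 1],
  [[-0.2, 0.0192, 0], [0, 0, 0], 1],
  [[-0.225, 0.0216, 0], [0, 0, 0], 1],
  [[-0.245, 0.0236, 0], [0, 0, 0], 1],
  [[-0.245, 0.0236, 0], [0, 0, 0], 1],
])

```text
t: 6.82
tool_pos: [0.4649, 0.1099, 0.0688]
orientation: [2.329, 2.108, 0.001]
force: [-1.8, 0.7, 0.8]
opening: 0.0089
```

Pulled 148 mm so far. I'll creep towards the stop.

>>> jog_arm([
  [[-0.01, 0.001, 0], [0, 0, 0], 1],
  [[-0.016, 0.0015, 0], [0, 0, 0], 1],
  [[-0.02, 0.002, 0], [0, 0, 0], 1],
  [[-0.024, 0.0023, 0], [0, 0, 0], 1],
  [[-0.024, 0.0023, 0], [0, 0, 0], 1],
])

```text
t: 7.45
tool_pos: [0.4564, 0.1107, 0.069]
orientation: [2.323, 2.101, 0.016]
force: [35.8, -1.7, -32.9]
opening: 0.0089
```

The force rose to 36 N, so the drawer is at its stop after 156 mm of travel (it started about 9 mm ajar). I'll relax, release and rise.

>>> jog_arm([
  [[0, 0, 0], [0, 0, 0], 1],
  [[0, 0, 0], [0, 0, 0], 0.14],
  [[0, 0, 0], [0, 0, 0], 0.14],
  [[0, 0, 0], [0, 0, 0], 0.14],
  [[0, 0, 0.05], [0, 0, 0], 0.14],
  [[0, 0, 0.1], [0, 0, 0], 0.14],
  [[0, 0, 0.2], [0, 0, 0], 0.14],
  [[-0.05, 0, 0.3], [0, 0, 0], 0.14],
  [[-0.05, 0, 0.4], [0, 0, 0], 0.14],
  [[-0.05, 0, 0.4], [0, 0, 0], 0.14],
])

```text
t: 8.7
tool_pos: [0.4284, 0.1111, 0.3153]
orientation: [2.318, 2.098, 0.03]
force: [0.1, 0.4, 0.2]
opening: 0.0398
```

```bash
python3 - <<'E'
from h import *
st=robot.read_state();print(st["tool_pos"],st["orientation"],st["force"])
for n in ("wrist","top","scene"):
    d=cam(n,"f_"+n)
    for t in robot.trace(n,"candle0"):
        print(n,t["p"],t["uv"],t["pixels"].sum(),w(d,t["uv"],.096)[0])
E
```

```text
[0.42840181 0.11112956 0.31533801] [2.31817104 2.09754636 0.0295859 ] [0.08688942 0.40677848 0.24513657]
wrist 0.92 [383.7, 240.3] 1735 [0.57146519 0.01458662 0.096     ]
wrist 0.72 [400.2, 113.4] 2218 [0.59302649 0.18811798 0.096     ]
wrist 0.65 [398.2, 178.1] 2011 [0.59148343 0.10409472 0.096     ]
wrist 0.21 [259.5, 363.5] 108 [ 0.36592869 -0.1819688   0.096     ]
top 0.88 [264.7, 179.4] 351 [0.58829024 0.09820778 0.096     ]
top 0.73 [273.6, 166.6] 3919 [0.62542088 0.0715352  0.096     ]
top 0.69 [237.5, 175.3] 383 [0.60213035 0.17705519 0.096     ]
top 0.63 [295.3, 185.7] 308 [0.56780335 0.00979086 0.096     ]
scene 0.92 [273.5, 242.2] 600 [ 0.58620545 -0.01263311  0.096     ]
scene 0.65 [307.4, 220.3] 585 [0.61234803 0.08945614 0.096     ]
scene 0.64 [321.5, 201.4] 589 [0.60598571 0.15735214 0.096     ]
scene 0.24 [287.9, 134.3] 356 [0.39598564 0.27669435 0.096     ]
scene 0.22 [394.5, 165.8] 1920 [0.69051979 0.37709403 0.096     ]
```

View pics/f_wrist.png

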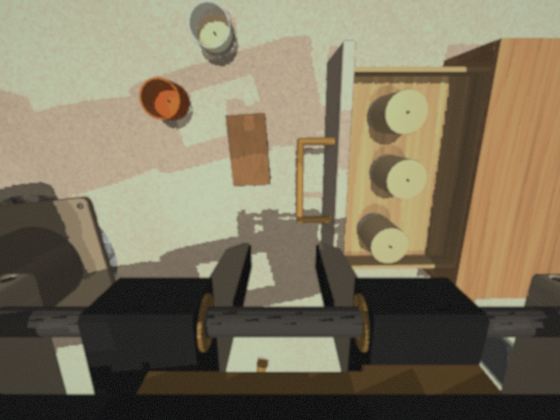

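View pics/f_top.png

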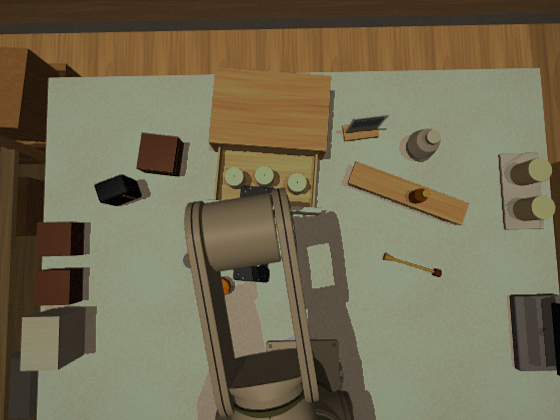

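View pics/f_scene.png

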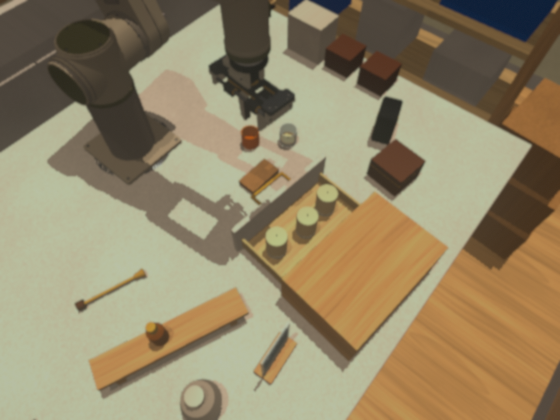

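```bash
cat >> h.py <<'E'
def goto(pos,jaw):
    "print scaled shift/turn to reach pos with tool down, jaw line at angle jaw (deg)"
    st=robot.read_state(); Rc=R.from_rotvec(st["orientation"])
    best=None
    for k in (0,180):
        a=np.radians(jaw+k); y=np.array([np.cos(a),np.sin(a),0]);z=np.array([0,0,-1.]);x=np.cross(y,z)
        dv=(R.from_matrix(np.c_[x,y,z])*Rc.inv()).as_rotvec()
        if best is None or np.linalg.norm(dv)<np.linalg.norm(best): best=dv
    print("at",np.round(st["tool_pos"],4),"shift",np.round((np.array(pos)-st["tool_pos"])/.6,4),"turn",np.round(best/2/np.pi,4))
E
python3 - <<'E'
from h import *
np.set_printoptions(precision=4,suppress=True)
d=cam("wrist");t=cam("top");s=cam("scene")
def crop(d,x0,x1,y0,y1,sc,n): cv2.imwrite(f"pics/{n}.png",cv2.resize(d["img"][y0:y1,x0:x1,::-1],None,fx=sc,fy=sc,interpolation=cv2.INTER_CUBIC))
crop(d,340,480,60,280,2.7,"g1");crop(t,205,335,140,220,6,"g2");crop(s,230,380,150,280,4.5,"g3")
def disc(d,uv,r):
    im=cv2.cvtColor(np.ascontiguousarray(d["img"]),cv2.COLOR_RGB2LAB).astype(float)
    seed=np.median(im[int(uv[1])-2:int(uv[1])+3,int(uv[0])-2:int(uv[0])+3].reshape(-1,3),0)
    m=(np.abs(im-seed)<[35,8,8]).all(2)
    yy,xx=np.mgrid[:420,:560]; m&=np.hypot(xx-uv[0],yy-uv[1])<r
    n,l,stt,c=cv2.connectedComponentsWithStats(m.astype(np.uint8)); k=1+np.argmax(stt[1:,4]); 
    return c[k],stt[k]
for name,dd,L,r in (("w",d,[(404,111),(404,179),(389,243)],30),("t",t,[(234,176),(265,175),(297,182)],14),("s",s,[(326,193),(307,215),(276,236)],16)):
    for uv in L:
        c,stt=disc(dd,uv,r); print(name,c,stt,w(dd,c,.096)[0])
for uv in [(407,112),(406,180),(389,247)]: print("wick",w(d,uv,.1)[0])
E
```

```text
w [413.638  110.1813] [ 393   87   41   52 1489] [0.5996 0.1893 0.096 ]
w [414.3737 180.9697] [ 394  155   40   54 1421] [0.603  0.0993 0.096 ]
w [398.4482 245.2891] [ 377  220   42   45 1207] [0.583  0.0083 0.096 ]
t [233.5338 175.7218] [225 167  18  18 266] [0.6011 0.1886 0.096 ]
t [263.839  174.5056] [255 166  19  18 267] [0.6027 0.1004 0.096 ]
t [296.7658 181.6506] [288 173  19  18 269] [0.5796 0.0052 0.096 ]
s [326.946 192.705] [317 185  21  17 278] [0.6008 0.1881 0.096 ]
s [307.1258 215.3484] [297 207  21  18 310] [0.603  0.1004 0.096 ]
s [276.5374 235.6552] [266 226  23  20 348] [0.5804 0.006  0.096 ]
wick [0.5897 0.188  0.1   ]
wick [0.5902 0.1027 0.1   ]
wick [0.5682 0.0089 0.1   ]
```

View pics/g1.png

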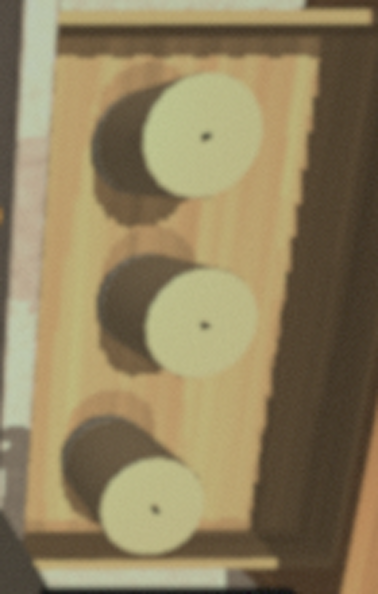

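View pics/g2.png

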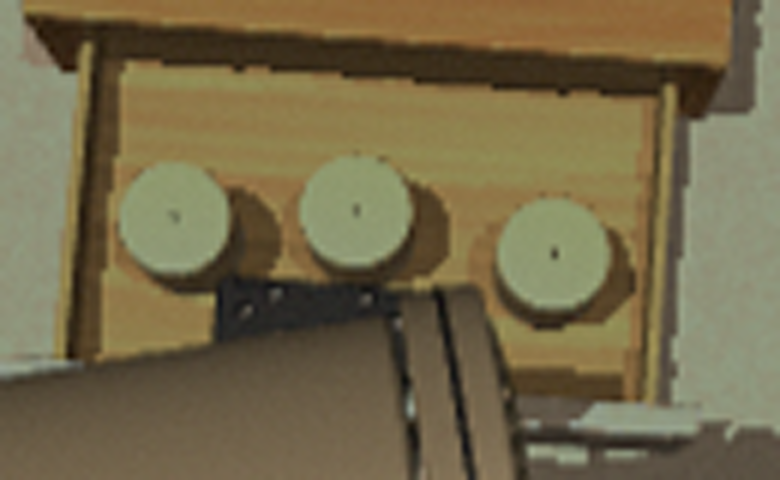

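View pics/g3.png

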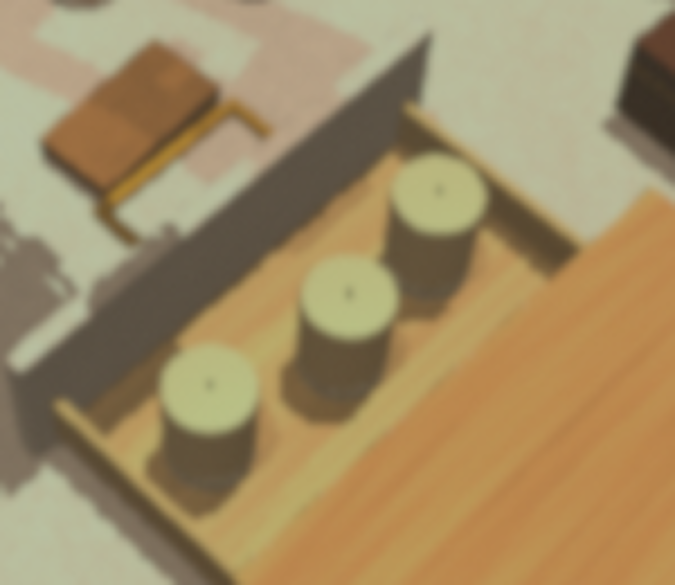

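All three cameras agree on the candle tops: A (.601,.188), B (.603,.100) and C (.580,.006). In drawer coordinates that puts x at 73–87 mm, inside the stated 60–92. I'll compute the move to A.

```bash
python3 - <<'E'
from h import *
goto([.601,.1885,.22],-5.5); goto([.601,.1885,.052],-5.5)
E
```

```text
at [0.4259 0.1106 0.3078] shift [ 0.2918  0.1298 -0.1463] turn [0.     0.0019 0.0007]
at [0.4259 0.1106 0.3078] shift [ 0.2918  0.1298 -0.4263] turn [0.     0.0019 0.0007]
```

>>> jog_arm([
  [[0.1, 0.05, -0.03], [0, 0.001, 0], -0.72],
  [[0.2, 0.09, -0.07], [0, 0.0019, 0.0007], -0.72],
  [[0.292, 0.13, -0.15], [0, 0.0019, 0.0007], -0.72],
  [[0.292, 0.13, -0.15], [0, 0.0019, 0.0007], -0.72],
  [[0.292, 0.13, -0.15], [0, 0.0019, 0.0007], -0.72],
  [[0.292, 0.13, -0.15], [0, 0.0019, 0.0007], -0.72],
  [[0.292, 0.13, -0.15], [0, 0.0019, 0.0007], -0.72],
])

```text
t: 10.02
tool_pos: [0.6012, 0.1884, 0.2197]
orientation: [2.325, 2.111, 0.003]
force: [0.2, -0.1, 0.2]
opening: 0.0805
```

```bash
python3 - <<'E'
from h import *
st=robot.read_state();print(st["q"])
goto([.601,.1885,.052],-5.5)
d=cam("wrist","i_w")
for X in ([.601,.1885,.101],[.603,.1,.101],[.58,.006,.101]): print(p(d,X))
E
```

```text
[ 2.22535428e-01  2.08488667e-01  1.39939156e+00 -2.81489330e-04
  1.53157121e+00  3.18599626e-01]
at [0.6012 0.1884 0.2197] shift [-3.000e-04  1.000e-04 -2.795e-01] turn [-0.      0.0003  0.    ]
[[282.09505196 204.32161265]]
[[291.59251424 280.56080979]]
[[279.42005412 351.25069891]]
```

View pics/i_w.png

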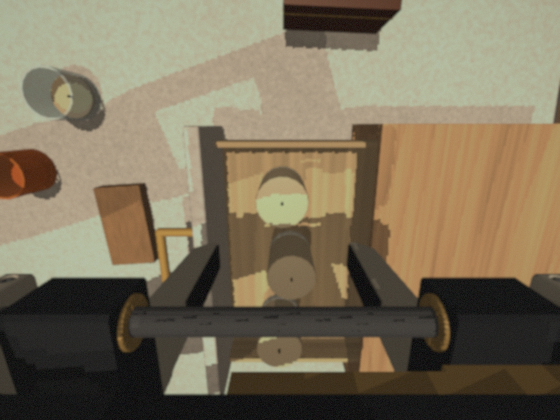

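The wicks show at (282,204), (291,280) and (279,351), exactly where predicted. I'll descend and grip A.

>>> jog_arm([
  [[0, 0, -0.08], [0, 0, 0], -0.72],
  [[0, 0, -0.15], [0, 0, 0], -0.72],
  [[0, 0, -0.21], [0, 0, 0], -0.72],
  [[0, 0, -0.25], [0, 0, 0], -0.72],
  [[0, 0, -0.279], [0, 0, 0], -0.72],
  [[0, 0, -0.279], [0, 0, 0], -0.72],
  [[0, 0, -0.279], [0, 0, 0], 1],
  [[0, 0, -0.279], [0, 0, 0], 1],
  [[0, 0, -0.279], [0, 0, 0], 1],
  [[0, 0, -0.279], [0, 0, 0], 1],
], newtons=30)

```text
t: 11.32
tool_pos: [0.6018, 0.1887, 0.0534]
orientation: [2.324, 2.111, 0.005]
force: [-1.9, 0.4, 5.9]
opening: 0.0556
```

>>> jog_arm([
  [[0, 0, 0.03], [0, 0, 0], 1],
  [[0, 0, 0.08], [0, 0, 0], 1],
  [[0, 0, 0.14], [0, 0, 0], 1],
  [[0, 0, 0.2], [0, 0, 0], 1],
  [[0, 0, 0.26], [0, 0, 0], 1],
  [[0, 0, 0.32], [0, 0, 0], 1],
  [[0, 0, 0.35], [0, 0, 0], 1],
  [[0, 0, 0.35], [0, 0, 0], 1],
])

```text
t: 12.32
tool_pos: [0.6025, 0.1888, 0.2651]
orientation: [2.323, 2.11, 0.009]
force: [-0.3, 0.1, -2.2]
opening: 0.0557
```

```bash
python3 - <<'E'
from h import *
st=robot.read_state();print(st["force"],st["opening"])
goto([.593,-.2132,.26],-22.1)
E
```

```text
[-0.27324438  0.07574926 -2.15534899] 0.055680850962785744
at [0.6025 0.1888 0.2651] shift [-0.0159 -0.67   -0.0085] turn [-0.      0.001  -0.0461]
```

>>> jog_arm([
  [[0, -0.03, 0], [0, 0, -0.002], 1],
  [[0, -0.09, 0], [0, 0, -0.007], 1],
  [[-0.005, -0.17, 0], [0, 0, -0.014], 1],
  [[-0.008, -0.26, 0], [0, 0, -0.021], 1],
  [[-0.01, -0.35, 0], [0, 0.001, -0.028], 1],
  [[-0.012, -0.44, 0], [0, 0.001, -0.034], 1],
  [[-0.014, -0.53, 0], [0, 0.001, -0.04], 1],
  [[-0.016, -0.6, 0], [0, 0.001, -0.044], 1],
  [[-0.016, -0.65, 0], [0, 0.001, -0.046], 1],
  [[-0.016, -0.67, 0], [0, 0.001, -0.046], 1],
])

```text
t: 13.58
tool_pos: [0.5913, -0.2154, 0.2629]
orientation: [-2.606, -1.75, 0.003]
force: [0.4, -0.4, -2.5]
opening: 0.0556
```

```bash
python3 - <<'E'
from h import *
st=robot.read_state();print(st["force"],st["opening"])
d=cam("wrist","j_w")
O=np.array([.546,-.329,.06]);X=np.array([.9265,-.376,0]);Y=np.array([.376,.9265,0])
for a in (-.035,.035):
  for b in (-.18,.18): print(a,b,p(d,O+a*X+b*Y))
goto([.593,-.2132,.096],-22.1)
E
```

```text
[ 0.43114994 -0.37922839 -2.48244046] 0.055598153963680244
-0.035 -0.18 [[262.11012828 372.52025648]]
-0.035 0.18 [[255.46426463 142.09068673]]
0.035 -0.18 [[305.80876001 372.54359158]]
0.035 0.18 [[311.52653516 141.95576037]]
at [ 0.5915 -0.2158  0.2632] shift [ 0.0025  0.0043 -0.2786] turn [-0.0001 -0.0004  0.0003]
```

View pics/j_w.png

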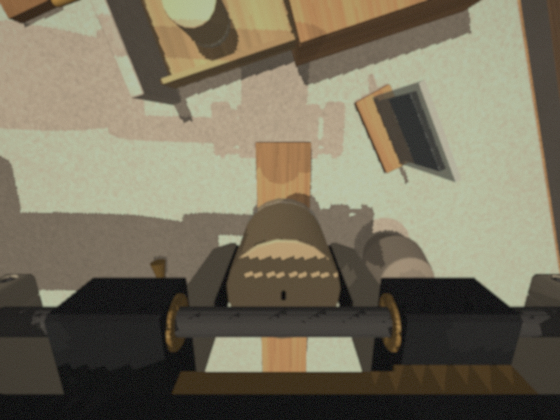

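The plank end shows at (256,142)–(311,142) and was predicted within a pixel. I'll lower A.

>>> jog_arm([
  [[0.0025, 0.0043, -0.06], [0, 0, 0], 1],
  [[0.0025, 0.0043, -0.12], [0, 0, 0], 1],
  [[0.0025, 0.0043, -0.17], [0, 0, 0], 1],
  [[0.0025, 0.0043, -0.21], [0, 0, 0], 1],
  [[0.0025, 0.0043, -0.24], [0, 0, 0], 1],
  [[0.0025, 0.0043, -0.26], [0, 0, 0], 1],
  [[0.0025, 0.0043, -0.268], [0, 0, 0], 1],
  [[0.0025, 0.0043, -0.272], [0, 0, 0], 1],
  [[0.0025, 0.0043, -0.272], [0, 0, 0], 1],
])

```text
t: 14.75
tool_pos: [0.5934, -0.2134, 0.1007]
orientation: [-2.607, -1.751, 0.002]
force: [-0.4, -0.3, -2.1]
opening: 0.0556
```

```bash
python3 - <<'E'
from h import *
st=robot.read_state();print(st["force"],st["opening"])
goto([.593,-.2132,.0974],-22.1)
E
```

```text
[-0.41202957 -0.27956564 -2.13449278] 0.05563817370769477
at [ 0.5934 -0.2134  0.1007] shift [-0.0007  0.0004 -0.0055] turn [-0.     -0.0002  0.0003]
```

>>> jog_arm([
  [[-0.0005, 0.0003, -0.003], [0, 0, 0], 1],
  [[-0.0005, 0.0003, -0.005], [0, 0, 0], 1],
  [[-0.0005, 0.0003, -0.006], [0, 0, 0], 1],
  [[-0.0005, 0.0003, -0.006], [0, 0, 0], 1],
])

```text
t: 15.25
tool_pos: [0.5932, -0.2133, 0.0975]
orientation: [-2.607, -1.751, 0.001]
force: [-2.1, 0.6, 0.8]
opening: 0.0556
```

The force went from −2.1 to +0.8 N, so the candle is seated. I'll release and rise.

>>> jog_arm([
  [[0, 0, 0], [0, 0, 0], -0.4],
  [[0, 0, 0], [0, 0, 0], -0.6],
  [[0, 0, 0], [0, 0, 0], -0.72],
  [[0, 0, 0.01], [0, 0, 0], -0.72],
  [[0, 0, 0.06], [0, 0, 0], -0.72],
  [[0, 0, 0.12], [0, 0, 0], -0.72],
  [[0, 0, 0.2], [0, 0, 0], -0.72],
  [[0, 0, 0.28], [0, 0, 0], -0.72],
  [[0, 0, 0.28], [0, 0, 0], -0.72],
])

```text
t: 16.38
tool_pos: [0.5956, -0.2144, 0.2722]
orientation: [2.601, 1.748, 0.007]
force: [0.8, 0.1, 1.0]
opening: 0.0799
```

```bash
python3 - <<'E'
from h import *
d=cam("wrist","k_w")
O=np.array([.546,-.329,.06]);X=np.array([.9265,-.376,0]);Y=np.array([.376,.9265,0])
print(p(d,O+.125*Y+[0,0,.085]))
goto([.603,.1,.26],-5.5)
E
```

```text
[[278.58261989 202.18945605]]
at [ 0.5945 -0.2139  0.2688] shift [ 0.0141  0.5232 -0.0147] turn [0.0003 0.0007 0.0464]
```

View pics/k_w.png

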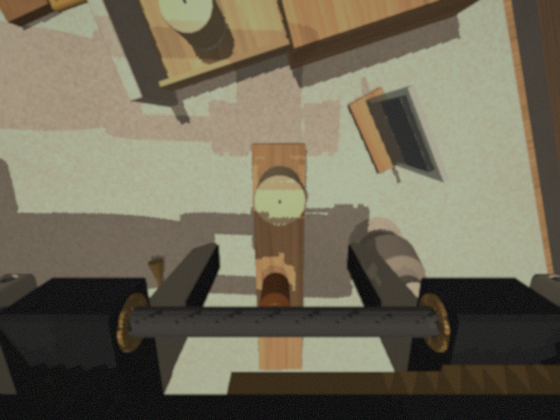

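Candle A stands centred, with its wick at (279,201) against (278.6,202) predicted. Next I'll go to B.

>>> jog_arm([
  [[0.005, 0.1, 0], [0, 0, 0.01], -0.72],
  [[0.01, 0.2, 0], [0, 0, 0.02], -0.72],
  [[0.014, 0.3, 0], [0, 0.0007, 0.03], -0.72],
  [[0.014, 0.4, -0.015], [0, 0.0007, 0.04], -0.72],
  [[0.014, 0.5, -0.03], [0, 0.0007, 0.046], -0.72],
  [[0.014, 0.523, -0.06], [0, 0.0007, 0.046], -0.72],
  [[0.014, 0.523, -0.08], [0, 0.0007, 0.046], -0.72],
  [[0.014, 0.523, -0.08], [0, 0.0007, 0.046], -0.72],
])

```text
t: 17.42
tool_pos: [0.6019, 0.0982, 0.2184]
orientation: [-2.329, -2.107, 0.007]
force: [-0.3, -0.5, 0.2]
opening: 0.0799
```

```bash
python3 - <<'E'
from h import *
goto([.603,.1,.053],-5.5)
d=cam("wrist","l_w")
for X in ([.603,.1,.101],[.58,.006,.101]): print(p(d,X))
E
```

```text
at [0.6019 0.0982 0.2184] shift [ 0.0019  0.003  -0.2757] turn [ 0.0004 -0.0006  0.0007]
[[283.85334081 202.5061356 ]]
[[271.69684536 285.505205  ]]
```

View pics/l_w.png

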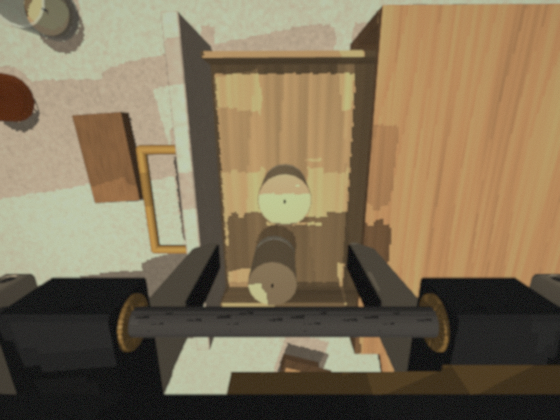

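The wicks at (284,201) and (272,285) match the prediction. I'll grip B.

>>> jog_arm([
  [[0.002, 0.003, -0.08], [0, 0, 0], -0.72],
  [[0.002, 0.003, -0.15], [0, 0, 0], -0.72],
  [[0.002, 0.003, -0.21], [0, 0, 0], -0.72],
  [[0.002, 0.003, -0.25], [0, 0, 0], -0.72],
  [[0.002, 0.003, -0.277], [0, 0, 0], -0.72],
  [[0.002, 0.003, -0.277], [0, 0, 0], -0.72],
  [[0.002, 0.003, -0.277], [0, 0, 0], 1],
  [[0.002, 0.003, -0.277], [0, 0, 0], 1],
  [[0.002, 0.003, -0.277], [0, 0, 0], 1],
  [[0.002, 0.003, -0.277], [0, 0, 0], 1],
], newtons=30)

```text
t: 18.73
tool_pos: [0.6043, 0.1, 0.0547]
orientation: [2.329, 2.106, -0.003]
force: [-3.0, 0.1, 6.2]
opening: 0.0559
```

>>> jog_arm([
  [[0, 0, 0.03], [0, 0, 0], 1],
  [[0, 0, 0.08], [0, 0, 0], 1],
  [[0, 0, 0.14], [0, 0, 0], 1],
  [[0, 0, 0.2], [0, 0, 0], 1],
  [[0, 0, 0.26], [0, 0, 0], 1],
  [[0, 0, 0.32], [0, 0, 0], 1],
  [[0, 0, 0.35], [0, 0, 0], 1],
  [[0, 0, 0.35], [0, 0, 0], 1],
])

```text
t: 19.73
tool_pos: [0.6051, 0.1001, 0.2664]
orientation: [2.328, 2.105, 0.001]
force: [0.5, -0.3, -2.5]
opening: 0.0557
```

```bash
python3 - <<'E'
from h import *
st=robot.read_state();print(st["force"],st["opening"])
goto([.5648,-.2827,.27],-22.1)
E
```

```text
[ 0.48566804 -0.2544458  -2.47529481] 0.055676435879105125
at [0.6051 0.1001 0.2664] shift [-0.0671 -0.6379  0.0061] turn [ 0.0004  0.0003 -0.0454]
```

>>> jog_arm([
  [[0, -0.03, 0.005], [0, 0, -0.002], 1],
  [[-0.01, -0.09, 0.01], [0, 0, -0.007], 1],
  [[-0.02, -0.17, 0.01], [0, 0, -0.014], 1],
  [[-0.03, -0.26, 0.01], [0, 0, -0.021], 1],
  [[-0.04, -0.35, 0.01], [0, 0, -0.028], 1],
  [[-0.05, -0.44, 0.01], [0, 0, -0.034], 1],
  [[-0.06, -0.53, 0.01], [0, 0, -0.04], 1],
  [[-0.067, -0.6, 0.006], [0, 0, -0.0454], 1],
  [[-0.067, -0.638, 0.006], [0, 0, -0.0454], 1],
  [[-0.067, -0.638, 0.006], [0, 0, -0.0454], 1],
])

```text
t: 20.98
tool_pos: [0.5639, -0.2842, 0.2685]
orientation: [2.607, 1.751, -0.002]
force: [0.8, 0.9, -1.8]
opening: 0.0553
```

```bash
python3 - <<'E'
from h import *
goto([.5648,-.2827,.1017],-22.1);goto([.5648,-.2827,.0987],-22.1)
E
```

```text
at [ 0.5639 -0.2842  0.2685] shift [ 0.0015  0.0025 -0.278 ] turn [ 0.0002 -0.      0.0003]
at [ 0.5639 -0.2842  0.2685] shift [ 0.0015  0.0025 -0.283 ] turn [ 0.0002 -0.      0.0003]
```

>>> jog_arm([
  [[0.001, 0.002, -0.06], [0, 0, 0], 1],
  [[0.001, 0.002, -0.12], [0, 0, 0], 1],
  [[0.001, 0.002, -0.17], [0, 0, 0], 1],
  [[0.001, 0.002, -0.21], [0, 0, 0], 1],
  [[0.001, 0.002, -0.24], [0, 0, 0], 1],
  [[0.001, 0.002, -0.26], [0, 0, 0], 1],
  [[0.001, 0.002, -0.272], [0, 0, 0], 1],
  [[0.001, 0.002, -0.276], [0, 0, 0], 1],
  [[0.001, 0.002, -0.276], [0, 0, 0], 1],
])

```text
t: 22.1
tool_pos: [0.5648, -0.2832, 0.1035]
orientation: [2.606, 1.751, -0.001]
force: [0.7, 0.1, -2.4]
opening: 0.0554
```

```bash
python3 - <<'E'
from h import *
goto([.5648,-.2827,.0987],-22.1)
d=cam("scene","m_s")
E
```

```text
at [ 0.5648 -0.2832  0.1035] shift [-0.      0.0009 -0.008 ] turn [0.0003 0.0001 0.0003]
```

View pics/m_s.png

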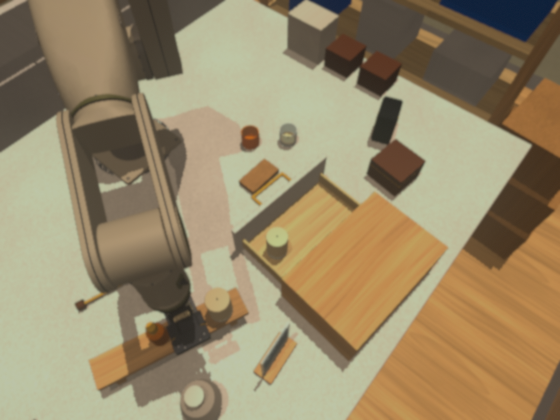

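The scene view shows A standing on the ledge at (218,305) and the spray undisturbed at (157,332). I'll seat B.

>>> jog_arm([
  [[0, 0.0008, -0.003], [0, 0, 0], 1],
  [[0, 0.0008, -0.006], [0, 0, 0], 1],
  [[0, 0.0008, -0.0083], [0, 0, 0], 1],
  [[0, 0.0008, -0.0083], [0, 0, 0], 1],
])

```text
t: 22.65
tool_pos: [0.5649, -0.2828, 0.0987]
orientation: [2.606, 1.751, -0.001]
force: [0.2, 0.9, -1.0]
opening: 0.0554
```

>>> jog_arm([
  [[0, 0, -0.0012], [0, 0, 0], 1],
  [[0, 0, -0.0012], [0, 0, 0], 1],
])

```text
t: 22.9
tool_pos: [0.565, -0.2828, 0.0987]
orientation: [2.606, 1.751, -0.001]
force: [-2.9, 0.5, 4.8]
opening: 0.0556
```

>>> jog_arm([
  [[0, 0, 0], [0, 0, 0], -0.4],
  [[0, 0, 0], [0, 0, 0], -0.6],
  [[0, 0, 0], [0, 0, 0], -0.72],
  [[0, 0, 0.01], [0, 0, 0], -0.72],
  [[0, 0, 0.06], [0, 0, 0], -0.72],
  [[0, 0, 0.12], [0, 0, 0], -0.72],
  [[0, 0, 0.2], [0, 0, 0], -0.72],
  [[0, 0, 0.28], [0, 0, 0], -0.72],
  [[0, 0, 0.28], [0, 0, 0], -0.72],
])

```text
t: 24.02
tool_pos: [0.5672, -0.2842, 0.2733]
orientation: [2.599, 1.745, 0.006]
force: [0.3, 0.7, 0.6]
opening: 0.0797
```

```bash
python3 - <<'E'
from h import *
d=cam("wrist","n_w")
O=np.array([.546,-.329,.06]);Y=np.array([.376,.9265,0])
print(p(d,O+.125*Y+[0,0,.085]),p(d,O+.05*Y+[0,0,.085]))
goto([.58,.006,.22],-5.5)
E
```

```text
[[277.82506531 127.50736071]] [[278.35649433 201.28630673]]
at [ 0.5662 -0.2836  0.27  ] shift [ 0.023   0.4826 -0.0834] turn [0.0007 0.001  0.0465]
```

View pics/n_w.png

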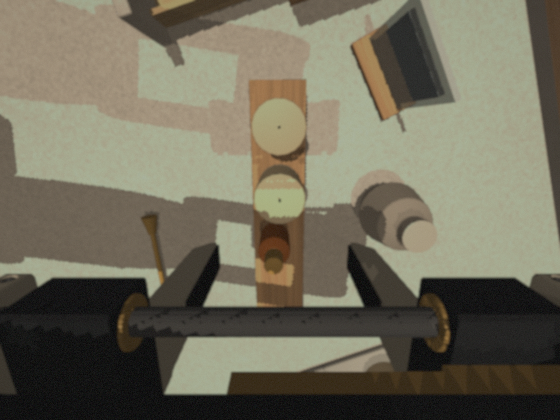

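A at (278,127) and B at (279,201) stand on the middle of the plank as predicted. Next I'll go to C.

>>> jog_arm([
  [[0.005, 0.1, 0], [0, 0, 0.01], -0.72],
  [[0.01, 0.2, 0], [0.0007, 0.001, 0.02], -0.72],
  [[0.02, 0.3, 0], [0.0007, 0.001, 0.03], -0.72],
  [[0.023, 0.4, -0.02], [0.0007, 0.001, 0.04], -0.72],
  [[0.023, 0.483, -0.05], [0.0007, 0.001, 0.0465], -0.72],
  [[0.023, 0.483, -0.083], [0.0007, 0.001, 0.0465], -0.72],
  [[0.023, 0.483, -0.083], [0.0007, 0.001, 0.0465], -0.72],
  [[0.023, 0.483, -0.083], [0.0007, 0.001, 0.0465], -0.72],
])

```text
t: 25.08
tool_pos: [0.58, 0.0049, 0.2202]
orientation: [-2.327, -2.11, 0.001]
force: [-0.2, -0.6, -0.0]
opening: 0.0798
```

```bash
python3 - <<'E'
from h import *
goto([.58,.006,.053],-5.5)
d=cam("wrist","o_w")
print(p(d,[.58,.006,.101]))
E
```

```text
at [0.58   0.0049 0.2202] shift [ 1.000e-04  1.800e-03 -2.786e-01] turn [-0.     -0.0001  0.0002]
[[282.52554962 203.21386005]]
```

View pics/o_w.png

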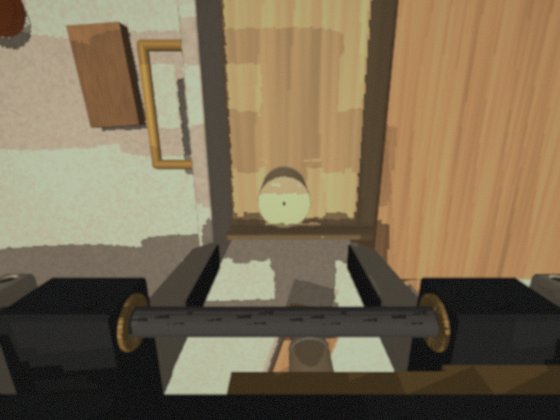

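The wick at (284,203) agrees. I'll grip C.

>>> jog_arm([
  [[0, 0.002, -0.08], [0, 0, 0], -0.72],
  [[0, 0.002, -0.15], [0, 0, 0], -0.72],
  [[0, 0.002, -0.21], [0, 0, 0], -0.72],
  [[0, 0.002, -0.25], [0, 0, 0], -0.72],
  [[0, 0.002, -0.28], [0, 0, 0], -0.72],
  [[0, 0.002, -0.28], [0, 0, 0], -0.72],
  [[0, 0.002, -0.28], [0, 0, 0], 1],
  [[0, 0.002, -0.28], [0, 0, 0], 1],
  [[0, 0.002, -0.28], [0, 0, 0], 1],
  [[0, 0.002, -0.28], [0, 0, 0], 1],
], newtons=30)

```text
t: 26.38
tool_pos: [0.5811, 0.006, 0.0539]
orientation: [2.326, 2.109, 0.002]
force: [-1.2, 1.3, 5.3]
opening: 0.0558
```

>>> jog_arm([
  [[0, 0, 0.03], [0, 0, 0], 1],
  [[0, 0, 0.08], [0, 0, 0], 1],
  [[0, 0, 0.14], [0, 0, 0], 1],
  [[0, 0, 0.2], [0, 0, 0], 1],
  [[0, 0, 0.26], [0, 0, 0], 1],
  [[0, 0, 0.32], [0, 0, 0], 1],
  [[0, 0, 0.37], [0, 0, 0], 1],
  [[0, 0, 0.37], [0, 0, 0], 1],
])

```text
t: 27.38
tool_pos: [0.5825, 0.006, 0.2797]
orientation: [2.323, 2.107, 0.009]
force: [0.4, -1.1, -2.3]
opening: 0.0555
```

```bash
python3 - <<'E'
from h import *
st=robot.read_state();print(st["force"],st["opening"])
goto([.5046,-.4309,.28],-22.1)
E
```

```text
[ 0.38133318 -1.11030654 -2.31319929] 0.055540988286554585
at [0.5825 0.006  0.2797] shift [-1.298e-01 -7.281e-01  5.000e-04] turn [ 0.0003  0.0013 -0.0459]
```

>>> jog_arm([
  [[0, -0.03, 0], [0, 0, -0.002], 1],
  [[-0.01, -0.1, 0], [0, 0.0005, -0.007], 1],
  [[-0.03, -0.19, 0], [0.0003, 0.001, -0.014], 1],
  [[-0.05, -0.28, 0], [0.0003, 0.0013, -0.021], 1],
  [[-0.065, -0.37, 0], [0.0003, 0.0013, -0.028], 1],
  [[-0.08, -0.46, 0], [0.0003, 0.0013, -0.034], 1],
  [[-0.1, -0.55, 0], [0.0003, 0.0013, -0.04], 1],
  [[-0.115, -0.64, 0], [0.0003, 0.0013, -0.0459], 1],
  [[-0.125, -0.7, 0], [0.0003, 0.0013, -0.0459], 1],
  [[-0.13, -0.728, 0], [0.0003, 0.0013, -0.0459], 1],
])

```text
t: 28.62
tool_pos: [0.5023, -0.433, 0.277]
orientation: [-2.606, -1.748, 0.002]
force: [0.4, 1.1, -2.3]
opening: 0.0557
```

```bash
python3 - <<'E'
from h import *
cam("top","q_t");robot.read_camera("top")
goto([.5046,-.4309,.1009],-22.1);goto([.5046,-.4309,.0979],-22.1)
O=np.array([.546,-.329,.06]);X=np.array([.9265,-.376,0]);Y=np.array([.376,.9265,0])
d=cam("wrist","q_w")
for a in (-.035,.035): print(p(d,O+a*X-.06*Y))
E
```

```text
at [ 0.503  -0.4321  0.2777] shift [ 0.0026  0.002  -0.2947] turn [-0.0003 -0.0004  0.0004]
at [ 0.503  -0.4321  0.2777] shift [ 0.0026  0.002  -0.2997] turn [-0.0003 -0.0004  0.0004]
[[256.84160844 146.30829419]]
[[310.51853273 146.16406667]]
```

View pics/q_w.png

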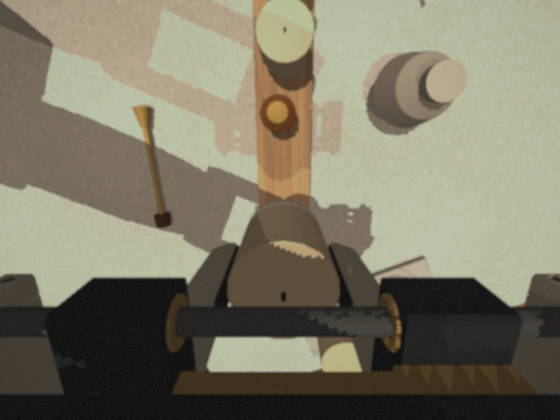

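View pics/q_t.png

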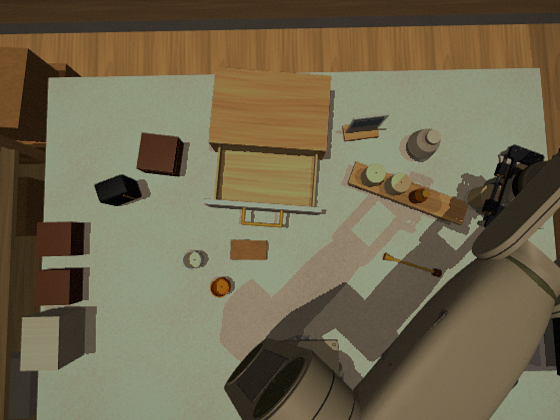

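The top view shows an empty drawer and A and B upright on the ledge. The wrist view shows the plank edges (257 and 311 at row 146) where predicted. I'll lower C.

>>> jog_arm([
  [[0.0026, 0.002, -0.06], [0, 0, 0], 1],
  [[0.0026, 0.002, -0.12], [0, 0, 0], 1],
  [[0.0026, 0.002, -0.18], [0, 0, 0], 1],
  [[0.0026, 0.002, -0.22], [0, 0, 0], 1],
  [[0.0026, 0.002, -0.255], [0, 0, 0], 1],
  [[0.0026, 0.002, -0.28], [0, 0, 0], 1],
  [[0.0026, 0.002, -0.29], [0, 0, 0], 1],
  [[0.0026, 0.002, -0.294], [0, 0, 0], 1],
  [[0.0026, 0.002, -0.294], [0, 0, 0], 1],
])

```text
t: 29.9
tool_pos: [0.5057, -0.43, 0.1027]
orientation: [-2.606, -1.752, -0.0]
force: [-1.4, 0.8, -1.8]
opening: 0.0555
```

```bash
python3 - <<'E'
from h import *
goto([.5046,-.4309,.0979],-22.1)
E
```

```text
at [ 0.5057 -0.43    0.1027] shift [-0.0019 -0.0016 -0.008 ] turn [-0.0002 -0.0001  0.0002]
```

>>> jog_arm([
  [[-0.0015, -0.0015, -0.003], [0, 0, 0], 1],
  [[-0.0019, -0.0016, -0.006], [0, 0, 0], 1],
  [[-0.0019, -0.0016, -0.0088], [0, 0, 0], 1],
  [[-0.0019, -0.0016, -0.0088], [0, 0, 0], 1],
])

```text
t: 30.4
tool_pos: [0.5046, -0.4311, 0.098]
orientation: [-2.607, -1.752, -0.0]
force: [-2.2, 2.1, 2.0]
opening: 0.0556
```

The candle is seated. I'll release and rise.

>>> jog_arm([
  [[0, 0, 0], [0, 0, 0], -0.4],
  [[0, 0, 0], [0, 0, 0], -0.6],
  [[0, 0, 0], [0, 0, 0], -0.72],
  [[0, 0, 0.01], [0, 0, 0], -0.72],
  [[0, 0, 0.06], [0, 0, 0], -0.72],
  [[0, 0, 0.12], [0, 0, 0], -0.72],
  [[0, 0, 0.2], [0, 0, 0], -0.72],
  [[0, 0, 0.28], [0, 0, 0], -0.72],
  [[0, 0.1, 0.3], [0, 0, 0], -0.72],
  [[0, 0.15, 0.3], [0, 0, 0], -0.72],
])

```text
t: 31.65
tool_pos: [0.5055, -0.3399, 0.281]
orientation: [2.604, 1.752, 0.003]
force: [0.1, 0.5, -0.3]
opening: 0.0802
```

```bash
python3 - <<'E'
from h import *
np.set_printoptions(precision=4,suppress=True)
d=cam("wrist","r_w");t=cam("top","r_t");s=cam("scene","r_s")
print(robot.read_state()["q"])
for n,dd in (("top",t),("scene",s)):
  for q in robot.trace(n,"empty0"):
    m=q["pixels"];ys,xs=np.nonzero(m)
    print(n,q["p"],q["uv"],m.sum(),w(dd,q["uv"],.0)[0],(xs.min(),xs.max(),ys.min(),ys.max()))
def crop(d,x0,x1,y0,y1,sc,n): cv2.imwrite(f"pics/{n}.png",cv2.resize(d["img"][y0:y1,x0:x1,::-1],None,fx=sc,fy=sc,interpolation=cv2.INTER_CUBIC))
crop(t,165,235,235,305,8,"r1");crop(s,230,310,110,160,8,"r2")
for X in ([.363,.325,.052],):print(p(t,X),p(s,X))
E
```

```text
[-0.677   0.1366  1.3722  0.0003  1.6319 -0.2918]
top 0.91 [215.4, 286.5] 349 [0.2743 0.2596 0.    ] (np.int64(210), np.int64(231), np.int64(277), np.int64(297))
top 0.67 [192.0, 257.7] 326 [0.364  0.3314 0.    ] (np.int64(182), np.int64(203), np.int64(249), np.int64(268))
top 0.27 [267.0, 180.9] 6751 [0.5993 0.0942 0.    ] (np.int64(204), np.int64(321), np.int64(144), np.int64(226))
scene 0.88 [288.9, 134.3] 362 [0.348  0.3438 0.    ] (np.int64(279), np.int64(296), np.int64(122), np.int64(146))
scene 0.67 [250.1, 137.8] 395 [0.2632 0.2543 0.    ] (np.int64(240), np.int64(259), np.int64(125), np.int64(148))
scene 0.25 [156.3, 343.9] 2892 [ 0.5145 -0.3627  0.    ] (np.int64(89), np.int64(247), np.int64(288), np.int64(389))
[[190.2058 258.6995]] [[289.228  129.0861]]
```

View pics/r1.png

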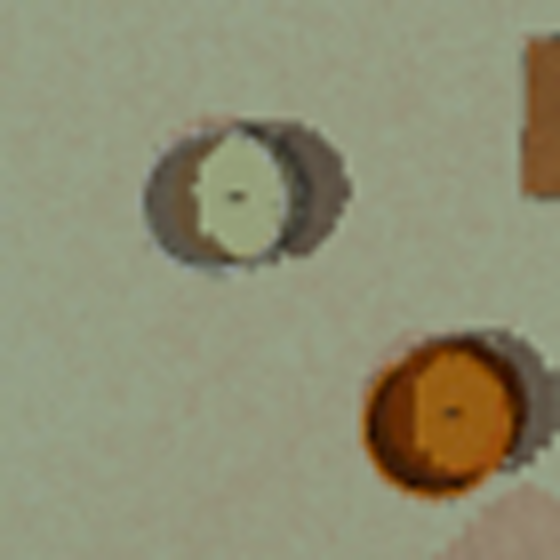

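View pics/r2.png

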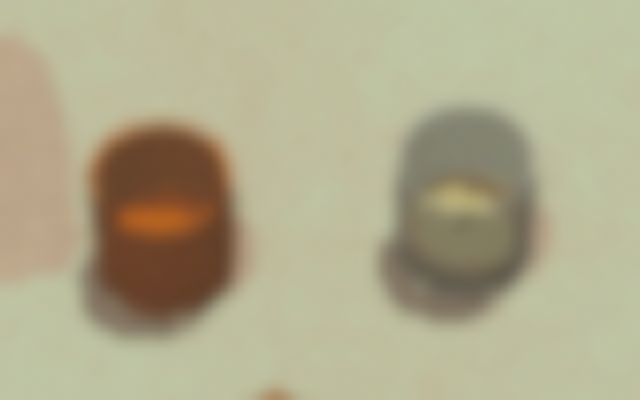

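View pics/r_t.png

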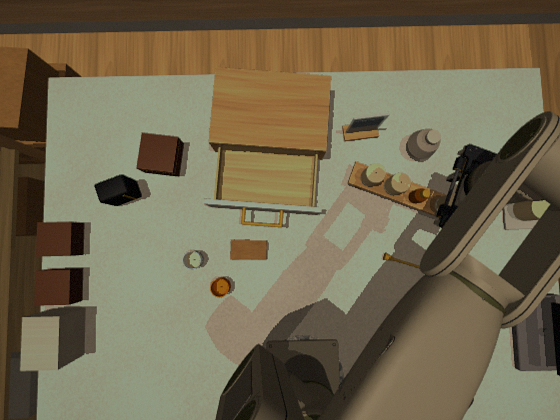

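View pics/r_s.png

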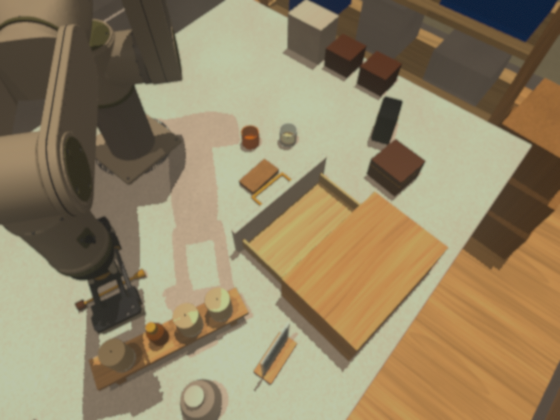

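```bash
python3 - <<'E'
from h import *
np.set_printoptions(precision=4,suppress=True)
t=cam("top");s=cam("scene")
A=lambda a,s,o:np.array(a,float)/s+np.array(o)-0.5+0.5/s
print(w(t,A((237,195),8,(165,235)),.01),w(t,A((219,194),8,(165,235)),.052),w(t,A((451,412),8,(165,235)),.01))
print(w(s,A((463,226),8,(230,110)),.01),w(s,A((466,160),8,(230,110)),.052))
goto([.36,.322,.25],-5.5)
E
```

```text
[[0.3604 0.3224 0.01  ]] [[0.3625 0.3199 0.052 ]] [[0.2763 0.241  0.01  ]]
[[0.3587 0.323  0.01  ]] [[0.3609 0.3208 0.052 ]]
at [ 0.5044 -0.342   0.2777] shift [-0.2406  1.1067 -0.0461] turn [-0.0001 -0.0001  0.0465]
```

>>> jog_arm([
  [[-0.03, 0.1, 0], [0, 0, 0.01], -0.6],
  [[-0.06, 0.2, 0], [0, 0, 0.02], -0.6],
  [[-0.09, 0.3, 0], [0, 0, 0.03], -0.6],
  [[-0.12, 0.4, 0], [0, 0, 0.04], -0.6],
  [[-0.15, 0.5, 0], [0, 0, 0.0465], -0.6],
  [[-0.18, 0.6, 0], [0, 0, 0.0465], -0.6],
  [[-0.19, 0.7, 0], [0, 0, 0.0465], -0.6],
  [[-0.21, 0.8, 0], [0, 0, 0.0465], -0.6],
  [[-0.22, 0.9, -0.02], [0, 0, 0.0465], -0.6],
  [[-0.23, 1, -0.05], [0, 0, 0.0465], -0.6],
])

```text
t: 33.25
tool_pos: [0.367, 0.2594, 0.2483]
orientation: [-2.326, -2.111, -0.003]
force: [1.2, -0.2, -0.5]
opening: 0.0745
```

```bash
python3 - <<'E'
from h import *
goto([.361,.3215,.20],-5.5)
E
```

```text
at [0.367  0.2594 0.2483] shift [-0.0099  0.1035 -0.0805] turn [-0.0002  0.0002  0.0002]
```

>>> jog_arm([
  [[-0.01, 0.1, -0.05], [0, 0, 0], -0.6],
  [[-0.01, 0.1035, -0.08], [0, 0, 0], -0.6],
  [[-0.01, 0.1035, -0.08], [0, 0, 0], -0.6],
  [[-0.01, 0.1035, -0.08], [0, 0, 0], -0.6],
])

```text
t: 33.75
tool_pos: [0.3618, 0.3209, 0.2011]
orientation: [2.328, 2.11, 0.003]
force: [0.2, -0.2, -0.2]
opening: 0.0741
```

```bash
python3 - <<'E'
from h import *
np.set_printoptions(precision=4,suppress=True)
goto([.361,.3215,.012],-5.5)
d=cam("wrist","s_w")
c=np.array([.361,.3215])
a=np.linspace(0,2*np.pi,60)
im=d["img"][:,:,::-1].copy()
for z,col in ((0.052,(0,0,255)),(0,(255,0,0))):
    P=p(d,np.c_[c[0]+.028*np.cos(a),c[1]+.028*np.sin(a),np.full(60,z)])
    cv2.polylines(im,[P.round().astype(int)],True,col,1)
x0,y0=180,120
cv2.imwrite("pics/s_c.png",cv2.resize(im[120:320,180:400],None,fx=3,fy=3,interpolation=cv2.INTER_CUBIC))
E
```

```text
at [0.3618 0.3209 0.2011] shift [-0.0013  0.001  -0.3152] turn [-0.0002  0.0003  0.0003]
```

View pics/s_c.png

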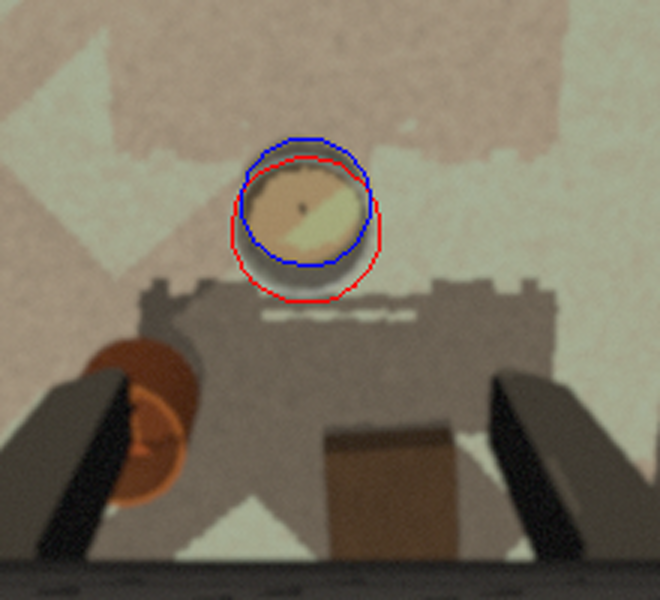

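View pics/s_w.png

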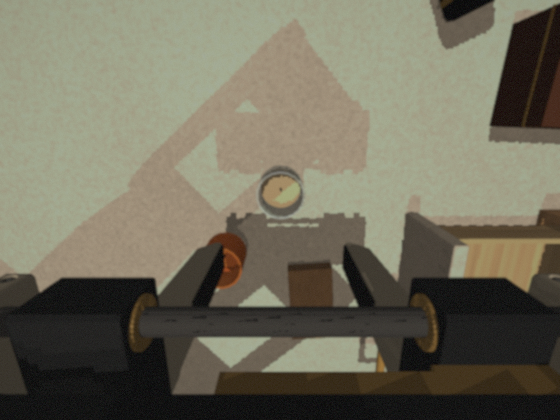

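```bash
python3 - <<'E'
from h import *
im=cv2.imread("pics/s_w.png")
cv2.imwrite("pics/s_d.png",cv2.resize(im[155:225,250:320],None,fx=8,fy=8,interpolation=cv2.INTER_CUBIC))
d=cam("wrist")
print(p(d,[[.361,.3215,.052],[.361,.3215,0],[.361,.3265,.052],[.361,.3215,.008]]))
E
```

```text
[[281.26592651 196.99720472]
 [281.40176171 187.47093941]
 [280.82010105 192.69090497]
 [281.3832574  188.76866597]]
```

View pics/s_d.png

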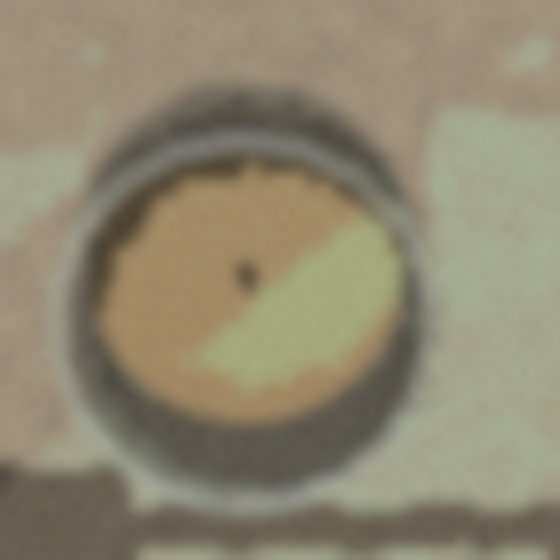

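The rim ring is centred at (280.6,194.8), so the clear glass stands at about (.361,.324). I'll descend and grip it.

>>> jog_arm([
  [[-0.001, 0.005, -0.08], [0, 0, 0], -0.6],
  [[-0.001, 0.005, -0.16], [0, 0, 0], -0.6],
  [[-0.001, 0.005, -0.23], [0, 0, 0], -0.6],
  [[-0.001, 0.005, -0.28], [0, 0, 0], -0.6],
  [[-0.001, 0.005, -0.31], [0, 0, 0], -0.6],
  [[-0.001, 0.005, -0.315], [0, 0, 0], -0.6],
  [[-0.001, 0.005, -0.315], [0, 0, 0], 1],
  [[-0.001, 0.005, -0.315], [0, 0, 0], 1],
  [[-0.001, 0.005, -0.315], [0, 0, 0], 1],
  [[-0.001, 0.005, -0.315], [0, 0, 0], 1],
], newtons=15)

```text
t: 35.1
tool_pos: [0.3624, 0.3248, 0.0142]
orientation: [2.328, 2.109, 0.009]
force: [-2.1, -0.5, 6.4]
opening: 0.0564
```

>>> jog_arm([
  [[0, 0, 0.03], [0, 0, 0], 1],
  [[0, 0, 0.08], [0, 0, 0], 1],
  [[0, 0, 0.14], [0, 0, 0], 1],
  [[0, 0, 0.2], [0, 0, 0], 1],
  [[0, 0, 0.26], [0, 0, 0], 1],
  [[0, 0, 0.32], [0, 0, 0], 1],
  [[0, 0, 0.37], [0, 0, 0], 1],
  [[0, 0, 0.37], [0, 0, 0], 1],
])

```text
t: 36.1
tool_pos: [0.3637, 0.3257, 0.2392]
orientation: [2.327, 2.109, 0.018]
force: [0.0, 0.0, -1.4]
opening: 0.0566
```

```bash
python3 - <<'E'
from h import *
st=robot.read_state();print(st["force"],st["opening"])
goto([.603,.1,.24],-5.5)
E
```

```text
[ 0.00460306  0.01439002 -1.40620772] 0.05663166781745005
at [0.3637 0.3257 0.2392] shift [ 0.3988 -0.3762  0.0014] turn [-0.0011  0.0015  0.0004]
```

The grip is good and carries 1.4 N. Lengthwise, the gripper body would hit the drawer front and the cabinet at this height. I'll turn the jaws along the drawer's width before placing.

```bash
python3 - <<'E'
from h import *
goto([.6007,.097,.24],84.4)
goto([.6007,.097,.24],84.6)
E
```

```text
at [0.3637 0.3257 0.2392] shift [ 0.395  -0.3812  0.0014] turn [ 0.0003  0.002  -0.2499]
at [0.3637 0.3257 0.2392] shift [ 0.395  -0.3812  0.0014] turn [ 0.0003  0.002  -0.2493]
```

>>> jog_arm([
  [[0.02, -0.02, 0], [0, 0, -0.02], 1],
  [[0.06, -0.05, 0], [0, 0.001, -0.05], 1],
  [[0.11, -0.1, 0], [0, 0.001, -0.078], 1],
  [[0.16, -0.15, 0], [0, 0.001, -0.106], 1],
  [[0.21, -0.2, 0], [0, 0.002, -0.134], 1],
  [[0.26, -0.25, 0], [0, 0.002, -0.162], 1],
  [[0.31, -0.3, 0], [0, 0.002, -0.19], 1],
  [[0.36, -0.35, 0], [0, 0.002, -0.218], 1],
  [[0.395, -0.381, 0], [0, 0.002, -0.245], 1],
  [[0.395, -0.381, 0], [0, 0.002, -0.25], 1],
])

```text
t: 37.35
tool_pos: [0.6008, 0.0955, 0.2367]
orientation: [3.135, -0.161, -0.006]
force: [-0.5, -0.3, -2.1]
opening: 0.0566
```

```bash
python3 - <<'E'
from h import *
st=robot.read_state();print(st["force"],st["opening"],st["q"])
goto([.6007,.097,.034],84.5)
cam("wrist","t_w");cam("scene","t_s")
E
```

```text
[-0.52048735 -0.2850699  -2.07301555] 0.056585562852688606 [ 7.43471399e-02  1.50311364e-01  1.43361427e+00 -1.62028179e-03
  1.56178726e+00  1.74784175e+00]
at [0.6008 0.0955 0.2367] shift [-2.000e-04  2.500e-03 -3.379e-01] turn [ 0.0003 -0.0006  0.0011]
```

View pics/t_w.png

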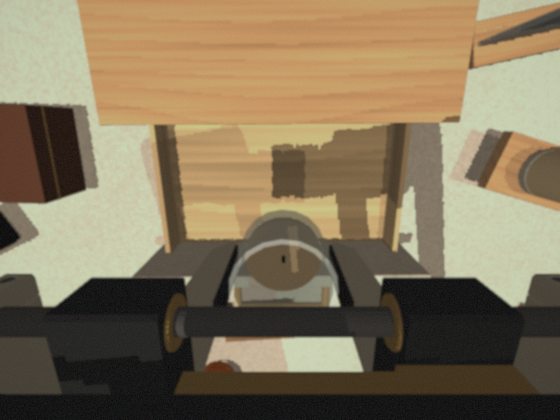

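View pics/t_s.png

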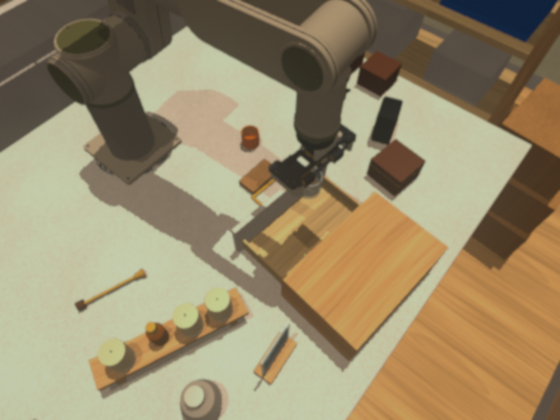

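The glass is held upright over the drawer, and the ledge shows the candles at (113,353), (186,319) and (218,302). I'll lower it.

>>> jog_arm([
  [[0, 0.002, -0.07], [0.0003, -0.0006, 0.001], 1],
  [[0, 0.002, -0.14], [0.0003, -0.0006, 0.001], 1],
  [[0, 0.002, -0.2], [0.0003, -0.0006, 0.001], 1],
  [[0, 0.002, -0.25], [0.0003, -0.0006, 0.001], 1],
  [[0, 0.002, -0.29], [0.0003, -0.0006, 0.001], 1],
  [[0, 0.002, -0.32], [0.0003, -0.0006, 0.001], 1],
  [[0, 0.002, -0.333], [0.0003, -0.0006, 0.001], 1],
  [[0, 0.002, -0.336], [0.0003, -0.0006, 0.001], 1],
  [[0, 0.002, -0.336], [0.0003, -0.0006, 0.001], 1],
])

```text
t: 38.58
tool_pos: [0.6006, 0.0986, 0.0368]
orientation: [-3.137, 0.143, -0.002]
force: [-0.7, 0.7, -0.6]
opening: 0.0567
```

>>> jog_arm([
  [[0, -0.001, -0.004], [0, 0, 0], 1],
  [[0, -0.001, -0.008], [0, 0, 0], 1],
  [[0, -0.001, -0.0112], [0, 0, 0], 1],
  [[0, -0.001, -0.0112], [0, 0, 0], 1],
])

```text
t: 39.08
tool_pos: [0.6007, 0.098, 0.0303]
orientation: [-3.137, 0.143, -0.003]
force: [-0.6, 0.1, 0.6]
opening: 0.0565
```

>>> jog_arm([
  [[0, 0, -0.0006], [0, 0, 0], 1],
  [[0, 0, 0], [0, 0, 0], -0.3],
  [[0, 0, 0], [0, 0, 0], -0.6],
  [[0, 0, 0], [0, 0, 0], -0.6],
  [[0, 0, 0.03], [0, 0, 0], -0.6],
  [[0, 0, 0.1], [0, 0, 0], -0.6],
  [[0, 0, 0.18], [0, 0, 0], -0.6],
  [[0, 0, 0.26], [0, 0, 0], -0.6],
  [[0, 0, 0.34], [0, 0, 0], -0.6],
  [[0, 0, 0.34], [0, 0, 0], -0.6],
])

```text
t: 40.33
tool_pos: [0.6037, 0.0983, 0.2419]
orientation: [-3.136, 0.143, -0.02]
force: [0.3, -0.9, -0.5]
opening: 0.0746
```

```bash
python3 - <<'E'
from h import *
cam("wrist","u_w");cam("scene","u_s")
goto([.4564,.1107,.24],-5.5)
E
```

```text
at [0.6011 0.098  0.2359] shift [-0.2412  0.0211  0.0069] turn [-0.0007  0.0004  0.2492]
```

View pics/u_w.png

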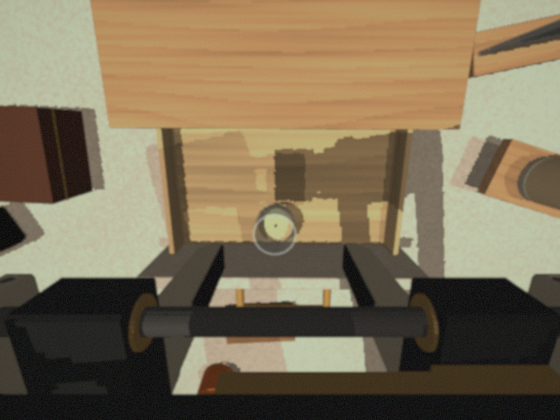

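View pics/u_s.png

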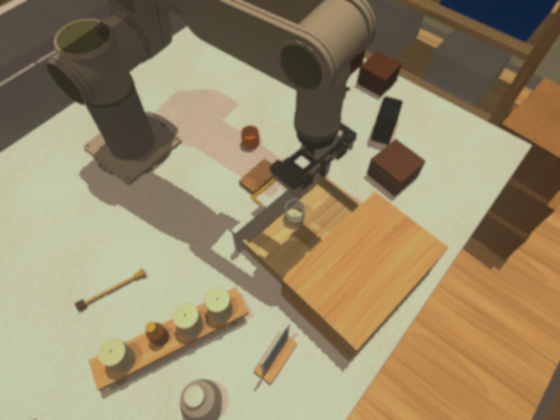

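The glass stands upright in the drawer at wrist (275,230) and scene (294,211). Next is the handle.

>>> jog_arm([
  [[-0.03, 0, 0.01], [0, 0, 0.025], -0.3],
  [[-0.06, 0.005, 0.01], [0, 0, 0.053], 0],
  [[-0.1, 0.01, 0.01], [0, 0, 0.08], 0.14],
  [[-0.14, 0.015, 0.01], [0, 0, 0.108], 0.14],
  [[-0.18, 0.02, 0.01], [0, 0, 0.136], 0.14],
  [[-0.22, 0.021, 0], [0, 0, 0.164], 0.14],
  [[-0.241, 0.021, -0.02], [0, 0, 0.192], 0.14],
  [[-0.241, 0.021, -0.03], [-0.0007, 0.0004, 0.22], 0.14],
  [[-0.241, 0.021, -0.03], [-0.0007, 0.0004, 0.2492], 0.14],
  [[-0.241, 0.021, -0.03], [-0.0007, 0.0004, 0.2492], 0.14],
])

```text
t: 41.68
tool_pos: [0.4555, 0.1105, 0.2163]
orientation: [-2.326, -2.11, 0.004]
force: [-0.6, 0.1, -0.8]
opening: 0.0402
```

```bash
python3 - <<'E'
from h import *
robot.read_camera("scene")
goto([.4564,.1107,.068],-5.5)
d=cam("wrist","v_w")
print(p(d,[[.4617,.1654,.085],[.4511,.0560,.085]]))
E
```

```text
at [0.4558 0.1105 0.2167] shift [ 0.0011  0.0003 -0.2478] turn [ 0.0001 -0.0003  0.0007]
[[283.17623991 148.40439365]
 [283.5122376  248.1959379 ]]
```

View pics/v_w.png

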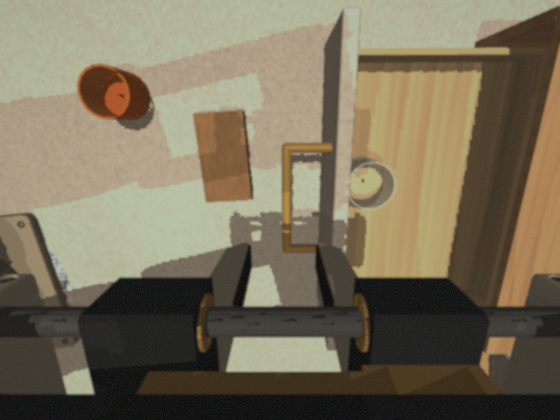

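```bash
python3 - <<'E'
from h import *
np.set_printoptions(precision=4,suppress=True)
d=cam("wrist");s=cam("scene","w_s");t=cam("top","w_t")
print(p(d,[.6007,.098,.068]),p(s,[.6007,.098,.068]))
print(w(d,[372,184],.068),w(d,[[287,147],[287,249]],.085))
cv2.imwrite("pics/w_c.png",cv2.resize(s["img"][150:290,225:385,::-1],None,fx=4.5,fy=4.5,interpolation=cv2.INTER_CUBIC))
cv2.imwrite("pics/w_d.png",cv2.resize(t["img"][130:250,195:345,::-1],None,fx=5,fy=5,interpolation=cv2.INTER_CUBIC))
E
```

```text
[[411.9676 195.3876]] [[305.2251 220.8011]]
[[0.5562 0.1155 0.068 ]] [[0.466  0.1664 0.085 ]
 [0.4552 0.0545 0.085 ]]
```

View pics/w_c.png

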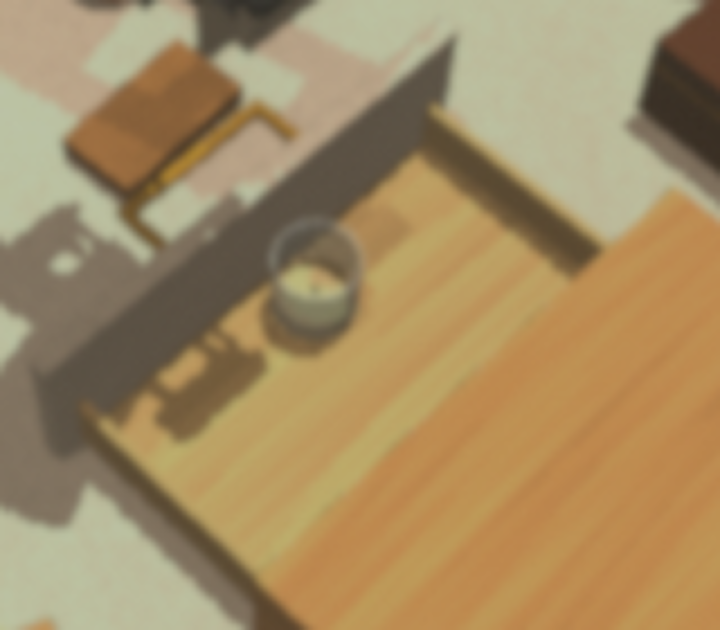

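View pics/w_d.png

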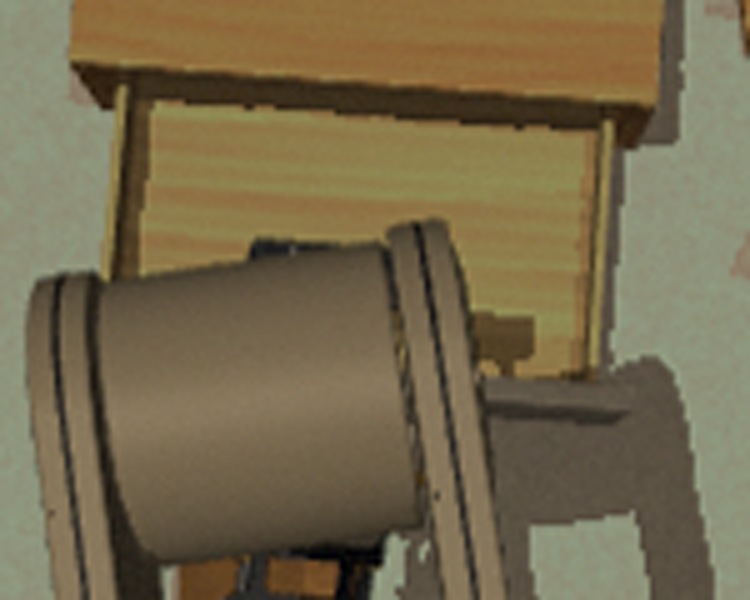

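The glass has been knocked about 45 mm and now stands upright at (.556,.116), inside the drawer and clear of the front. It needs no mending. The handle reads (.4606,.1105), so I'll pinch it there.

>>> jog_arm([
  [[0.008, 0, -0.08], [0, 0, 0.0007], 0.14],
  [[0.008, 0, -0.16], [0, 0, 0.0007], 0.14],
  [[0.008, 0, -0.22], [0, 0, 0.0007], 0.14],
  [[0.008, 0, -0.248], [0, 0, 0.0007], 0.14],
  [[0.008, 0, -0.248], [0, 0, 0.0007], 0.14],
  [[0.008, 0, -0.248], [0, 0, 0.0007], 1],
  [[0.008, 0, -0.248], [0, 0, 0.0007], 1],
  [[0.008, 0, -0.248], [0, 0, 0.0007], 1],
  [[0.008, 0, -0.248], [0, 0, 0.0007], 1],
], newtons=40)

```text
t: 43.05
tool_pos: [0.4616, 0.1107, 0.0695]
orientation: [2.323, 2.114, 0.001]
force: [-2.1, 0.1, 4.6]
opening: 0.0087
```

>>> jog_arm([
  [[0.012, -0.0012, 0], [0, 0, 0], 1],
  [[0.036, -0.0035, 0], [0, 0, 0], 1],
  [[0.066, -0.0064, 0], [0, 0, 0], 1],
  [[0.096, -0.0092, 0], [0, 0, 0], 1],
  [[0.126, -0.0121, 0], [0, 0, 0], 1],
  [[0.156, -0.015, 0], [0, 0, 0], 1],
  [[0.186, -0.0179, 0], [0, 0, 0], 1],
  [[0.212, -0.0204, 0], [0, 0, 0], 1],
  [[0.23, -0.022, 0], [0, 0, 0], 1],
  [[0.24, -0.023, 0], [0, 0, 0], 1],
])

```text
t: 44.3
tool_pos: [0.6061, 0.0967, 0.0696]
orientation: [2.323, 2.114, 0.001]
force: [-2.6, 0.5, 4.6]
opening: 0.0087
```

>>> jog_arm([
  [[0.008, -0.0008, 0], [0, 0, 0], 1],
  [[0.015, -0.0014, 0], [0, 0, 0], 1],
  [[0.02, -0.0019, 0], [0, 0, 0], 1],
  [[0.023, -0.0022, 0], [0, 0, 0], 1],
  [[0.026, -0.0025, 0], [0, 0, 0], 1],
  [[0.026, -0.0025, 0], [0, 0, 0], 1],
])

```text
t: 45.05
tool_pos: [0.6207, 0.0954, 0.0696]
orientation: [-2.323, -2.114, 0.002]
force: [-7.4, 0.7, 7.2]
opening: 0.0088
```

>>> jog_arm([
  [[0.002, -0.0002, 0], [0, 0, 0], 1],
  [[0.004, -0.0004, 0], [0, 0, 0], 1],
  [[0.004, -0.0004, 0], [0, 0, 0], 1],
])

```text
t: 45.42
tool_pos: [0.6207, 0.0954, 0.0695]
orientation: [-2.32, -2.112, 0.008]
force: [-14.3, -0.2, 12.8]
opening: 0.0089
```

It is firmly shut: the handle does not move at 14 N, and 159 + 5 mm of travel gives 164–165 mm. I'll relax, release, rise and retreat.

>>> jog_arm([
  [[0, 0, 0], [0, 0, 0], 1],
  [[0, 0, 0], [0, 0, 0], 0.4],
  [[0, 0, 0], [0, 0, 0], 0.14],
  [[0, 0, 0], [0, 0, 0], 0.14],
  [[0, 0, 0.03], [0, 0, 0], 0.14],
  [[0, 0, 0.1], [0, 0, 0], 0.14],
  [[0, 0, 0.2], [0, 0, 0], 0.14],
  [[-0.05, 0, 0.3], [0, 0, 0], 0.14],
  [[-0.2, 0, 0.36], [0, 0, 0], 0.14],
  [[-0.3, 0, 0.36], [0, 0, 0], 0.14],
])

```text
t: 46.68
tool_pos: [0.4735, 0.0954, 0.2843]
orientation: [-2.322, -2.114, 0.001]
force: [-0.2, 1.2, 1.3]
opening: 0.0397
```

```bash
python3 - <<'E'
from h import *
np.set_printoptions(precision=4,suppress=True)
s=cam("scene","x_s");t=cam("top","x_t");d=cam("wrist","x_w")
print(robot.read_state()["tool_pos"],robot.read_state()["force"])
cv2.imwrite("pics/x_c.png",cv2.resize(s["img"][270:395,70:265,::-1],None,fx=4,fy=4,interpolation=cv2.INTER_CUBIC))
E
```

```text
[0.4722 0.0956 0.2831] [ 0.6541 -0.2573 -0.3482]
```

View pics/x_s.png

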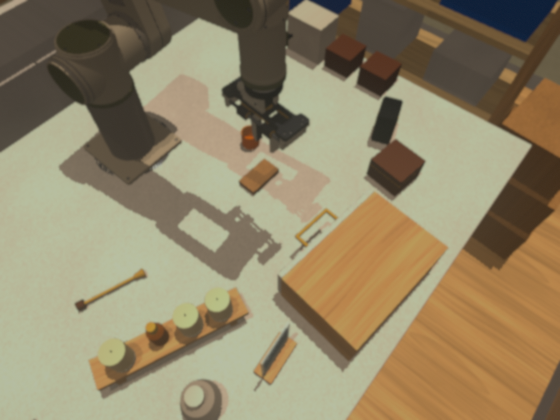

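View pics/x_t.png

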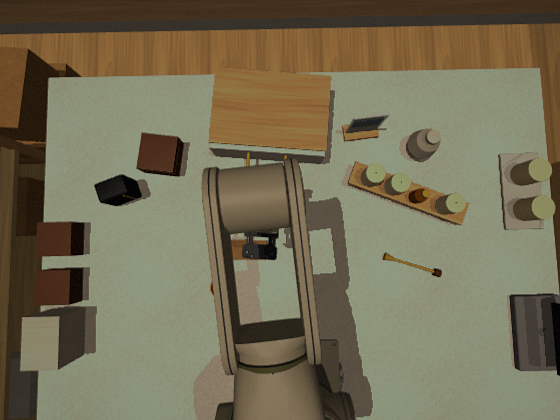

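View pics/x_w.png

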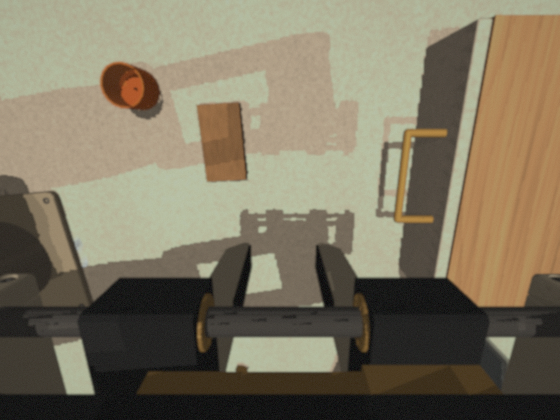

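View pics/x_c.png

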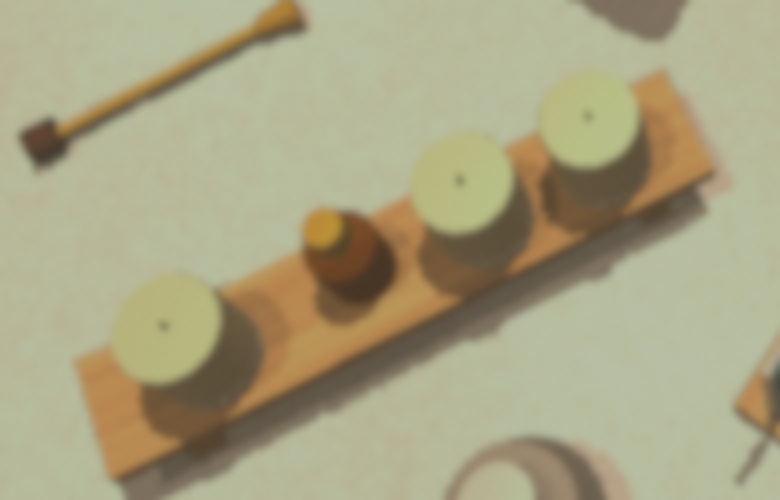

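The pictures show:
- Three candles upright on the plank, at wicks (164,326), (460,180) and (588,116) in the crop, with gaps between them.
- The spray in place.
- The drawer shut.
- No other clear glass on the counter.

One numeric check before handing in.

```bash
python3 - <<'E'
from h import *
np.set_printoptions(precision=4,suppress=True)
d=cam("wrist");s=cam("scene")
print("handle",w(d,[[408,132],[400,218]],.085).mean(0))
O=np.array([.546,-.329,.06]);X=np.array([.9265,-.376,0]);Y=np.array([.376,.9265,0])
for c in ((164,326),(460,180),(588,116)):
    uv=np.array(c)/4+[70,270]-.375; P=w(s,uv,.1425)[0]-O; print("candle ledge x,y mm",1000*P@X,1000*P@Y)
print(robot.read_state()["t"]); print(robot.close_job())
E
```

```text
handle [0.6269 0.0958 0.085 ]
candle ledge x,y mm 0.8188964575003581 -110.01996305191042
candle ledge x,y mm 1.211905430746743 51.22962591875206
candle ledge x,y mm 0.9485253206058886 125.66183234757736
46.925
the job is handed in; nothing more can be done
None
```

The changeover is done and handed in at about 47 s: the filled candles are on the ledge, the empty glass is in the drawer, and the drawer is shut.

**What I did:** I pulled the drawer to its stop, where the force rose to 36 N. I stood the three filled candles on the ledge, two to the left of the spray bottle and one to the right. I put the one clear empty in the drawer, left the orange look-alike where it was, and pushed the drawer shut until it would not move at 14 N.

**Last checks:**
- **Candles:** the wicks lie within about 1.2 mm of the plank's middle line, at y = −110, 51 and 126 mm. All three are upright and apart, and the spray bottle shows no movement.
- **Empties:** only one clear empty was visible at the start, and none was left on the counter at the end.

**Disagreements:**
- **Glass moved:** after I let it go, the empty was found about 45 mm from where I set it, nearer the drawer front. It was still upright and clear of the front, so I left it. I could not see it again after the drawer was shut.
- **Drawer crept in:** before the push, the handle was found 4–5 mm in from where it had been at the stop.
- **Final handle reading:** the last rough camera estimate put the handle about 6 mm further in than the arm measured at contact (0.627 against 0.621 m). The arm's contact reading fits the expected 165 mm travel, so I trust that one.

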